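Isolate a dry-block heater, press in its adapter sleeves, switch it on again

ROBOT

A 6-joint arm with a two-finger parallel gripper is mounted at the origin on the work surface. World frame = base frame: x ahead of the robot, y to its left, z up, the work surface at z = 0. Lengths are in m, angles in rad, forces in N, time in s.
With the tool pointing down it reaches from about 0.225 to 0.875 m from the base axis. Payload 3.4 kg.
Tool frame: the origin (TCP) lies on the centre line of the jaws, within the pads' length; the fingertips stand 17 mm ahead of it and the grasp point (between the pads) lies 2 mm behind it; z points along the fingers, y is the line along which they close (so a half turn about z gives the same grasp; the last joint's range is limited). The gripper opens to 85 mm and grips with 20 to 120 N. Pads are 22 mm wide; open, the fingers measure 114 mm over their backs; the gripper's body (76 mm by 85 mm) begins 54 mm behind the grasp point. The pads swing forward as they close: fully open they stand 13 mm farther back than shut.
Start: joints at [-1.372, 0.276, 1.505, -0, 1.361, -0.121], TCP at [0.181, -0.546, 0.248] pointing down, gripper open.
Joint ranges: [-2.89, 2.89], [-0.75, 2.08], [0.22, 2.7], [-1.18, 4.32], [0.11, 2.71], [-2.7, 2.7]. Speed limits (rad/s): [2.57, 2.57, 3.14, 3.14, 3.14, 3.14].

INTERFACE

Orientations are given as a unit quaternion [w, x, y, z].
In Python, from rig import manip gives the robot as it stands.
- The arm moves only by the tool move_arm, never from a script. Its argument "steps" is one flat list of numbers, 7 for each row, row after row: the turn, a rotation vector about the world's x, y, z normalised to -1 to 1, where 1 is 360 degrees, then the shift along the world's x, y, z normalised to -1 to 1, where 1 is 1 m, then the opening, from -1 (shut) to 1 (fully open). A call has exactly 10 rows; each row is the pose to reach, as a shift and turn from the pose commanded when the call began, turning the shorter way round; what a row does not reach only later rows make up. A row lasts 1/10 s, in which the tool goes at most 50 mm and 8.59 degrees, less where a joint would pass 70% of its speed; a pose out of reach is approached as far as the arm can. A call with a number of a shift or a turn outside -1 to 1 is refused whole. A call with a gripper value outside its range is refused whole. The fingers move at their own pace and stop on an object; "squeeze" is the grip in N (left out, the last holds). Time passes only in rows, so rows that repeat a pose let the fingers close, or fill a call up. It gives the time, the measured TCP pose, the force, the opening and the grip force at its end, in the units of the state.
- manip.get_state(): the state, without advancing time (a new reading comes with each control period).
- manip.get_image(name): name is "side" or "top"; returns a dict with "pixels" (480x640x3 uint8, blue, green, red), "fx", "fy", "cx", "cy" (pixels), "R" (3x3) and "t" (3): a world point X has camera coordinates R X + t. Camera axes: x right, y down, z forward; pixel columns grow to the right and rows downward; lengths in m; the calibration is good to about 2 mm. A picture is of the moment at which its call begins. There is no depth.
- manip.sign_off(): hands the job in; it is judged then, once.
The state is a dict: "clock": time; "qpos": joint angles; "qd": joint speeds; "effort": joint torques, N m; "position": TCP position; "ee_rot": TCP orientation; "contact_force": force on the tool from outside, world axes, zero at the start; "moment": the same for the moment, N m; "width": finger opening in m; "gripper_force": force on a finger pad.
Only numpy, scipy, OpenCV 4.12 (cv2) and the standard library are available. Lean on these libraries where they do the work, as an engineer would, in place of code of your own. Each camera call takes 0.05 s, during which the arm holds its last target. There are 200 camera calls.

TASK

Refit the dry-block heater: first isolate it - pull its black safety knob straight up out of its catch, turn it anticlockwise from the white bar mark to the small ring mark, and push it fully back in. Then press every aluminium adapter sleeve there is, those on the bench and the one left standing proud in its bore, fully home in a bore of the block, one sleeve to a bore, shoulder flush on the block's face. Only when all are home, switch the heater on again with the knob (pull it out, turn clockwise to the white bar mark, push it fully in), and leave the other things on the bench where they are.

Things in the scene. Friction and masses are not known exactly. Their poses are not given: they have to be found in the camera images.
- heater: dry-block heater, fixed to the bench, 244 x 350 mm, top face 112 mm above the bench (origin: centre of its underside on the bench; x points to its back, y to its left as the operator sees it, z up). The left part is a dark metal block with four vertical bores, 100 mm apart in a square; the right part is a white console with a blue display and the black safety knob on its top.
- bore0 (a point): centre of the mouth of one of the four bores, on the block's top face (front right as the operator sees it). Bore 63.5 mm diameter, 46 mm deep, flat-bottomed. Two spring balls in its wall, 26 mm below the face, stop a sleeve that is only put in: its shoulder then stands about 12 mm above the face, and it takes a push of roughly 10 to 20 N to go home, where the balls grip it.
- bore1 (a point): centre of the mouth of one of the four bores, on the block's top face (front left as the operator sees it). Bore 63.5 mm diameter, 46 mm deep, flat-bottomed. Two spring balls in its wall, 26 mm below the face, stop a sleeve that is only put in: its shoulder then stands about 12 mm above the face, and it takes a push of roughly 10 to 20 N to go home, where the balls grip it.
- bore2 (a point): centre of the mouth of one of the four bores, on the block's top face (back right as the operator sees it). Bore 63.5 mm diameter, 46 mm deep, flat-bottomed. Two spring balls in its wall, 26 mm below the face, stop a sleeve that is only put in: its shoulder then stands about 12 mm above the face, and it takes a push of roughly 10 to 20 N to go home, where the balls grip it.
- bore3 (a point): centre of the mouth of one of the four bores, on the block's top face (back left as the operator sees it). Bore 63.5 mm diameter, 46 mm deep, flat-bottomed. Two spring balls in its wall, 26 mm below the face, stop a sleeve that is only put in: its shoulder then stands about 12 mm above the face, and it takes a push of roughly 10 to 20 N to go home, where the balls grip it.
- sleeve1: aluminium adapter sleeve, 82 mm tall, 0.42 kg, upright (origin: centre of its foot; z along its axis). From the foot up: barrel 62 mm diameter, 40 mm long, tapered to 56 mm in the lowest 6 mm; shoulder 78 mm diameter, 6 mm thick; gripping neck 34 mm diameter, 36 mm tall, 17 mm hole in its top. All sleeves are alike. If present stands on the bench right of the heater.
- sleeve2: aluminium adapter sleeve, 82 mm tall, 0.42 kg, upright (origin: centre of its foot; z along its axis). From the foot up: barrel 62 mm diameter, 40 mm long, tapered to 56 mm in the lowest 6 mm; shoulder 78 mm diameter, 6 mm thick; gripping neck 34 mm diameter, 36 mm tall, 17 mm hole in its top. All sleeves are alike. If present stands on the bench right of the heater.
- sleeve3: aluminium adapter sleeve, 82 mm tall, 0.42 kg, upright (origin: centre of its foot; z along its axis). From the foot up: barrel 62 mm diameter, 40 mm long, tapered to 56 mm in the lowest 6 mm; shoulder 78 mm diameter, 6 mm thick; gripping neck 34 mm diameter, 36 mm tall, 17 mm hole in its top. All sleeves are alike. If present stands on the bench right of the heater.
- sleeve4: aluminium adapter sleeve, 82 mm tall, 0.42 kg, upright (origin: centre of its foot; z along its axis). From the foot up: barrel 62 mm diameter, 40 mm long, tapered to 56 mm in the lowest 6 mm; shoulder 78 mm diameter, 6 mm thick; gripping neck 34 mm diameter, 36 mm tall, 17 mm hole in its top. All sleeves are alike. Present only if sleeve5 is not: stands proud in bore0, not pressed home.
- sleeve5: aluminium adapter sleeve, 82 mm tall, 0.42 kg, upright (origin: centre of its foot; z along its axis). From the foot up: barrel 62 mm diameter, 40 mm long, tapered to 56 mm in the lowest 6 mm; shoulder 78 mm diameter, 6 mm thick; gripping neck 34 mm diameter, 36 mm tall, 17 mm hole in its top. All sleeves are alike. Present only if sleeve4 is not: stands proud in bore3, not pressed home.
- knob_pull (a joint): how far the safety knob is pulled up out of its catch, m: 0 pushed in, 0.012 fully out. It is stiff (about 3 N) and stays where it is left. It can be turned only when it is more than about 8 mm out, and goes back in only at the two ends of its turn.
- knob_turn (a joint): angle of the safety knob, rad, growing clockwise seen from above: 0 = off (pointer at the small ring mark, towards the heater's front, -x of the heater), 1.05 (60 degrees) = on (pointer at the white bar mark); stops just beyond both (-0.04 and 1.09). Light to turn (0.05 N m).
- knob_grip (a point): point on the axis of the safety knob at which to grip it, turning with the knob (its x lies along the grip bar, the pointer end being -x). The knob: round skirt 52 mm diameter, 8 mm thick, and on it a grip bar 50 mm long, 16 mm wide and 36 mm tall with a white pointer line on one end. The point lies 30 mm above the skirt's underside and 14 mm below the top of the bar; the skirt's top is 22 mm below the point.
- beaker: glass beaker, 72 mm across, 95 mm tall, not part of the job: leave it where it is (origin: on its underside)
- medium_bottle: glass medium bottle with a cap, 72 mm across, 150 mm tall, not part of the job: leave it where it is (origin: on its underside)
- reagent_jar: amber glass jar, 56 mm across, 75 mm tall, not part of the job: leave it where it is (origin: on its underside)
- marker: marker pen, 140 mm long, lying, not part of the job: leave it where it is (origin: near its middle)
- collar: flat steel ring, 54 mm outside, 37 mm hole, 12 mm thick, lying, not part of the job: leave it where it is (origin: on its underside)
- spanner: steel spanner, 150 mm long, lying, not part of the job: leave it where it is (origin: near its middle)
There are look-alikes about, which are no part of the job. What is shaped like the sleeve4 but pink or red is not meant.

How it is judged:
By the outcome, as a careful person would: the job done as asked, in the order asked, and still so for the second after the job is handed in, with the robot touching nothing.
Of sleeve1, sleeve2, sleeve3 only 2 to 3 are there at a start; the rules pass over those that are not, and their reading is None.
Of sleeve4, sleeve5 only 1 to 1 are there at a start; the rules pass over those that are not, and their reading is None.
At some moment in a run one of sleeve1, sleeve2, sleeve3 may be knocked a few centimetres aside while the robot is not near it.
It also fails if it takes over 210 s, if anything falls off the work surface, if the arm or the gripper's body presses on something with over 40 N, if the wrist force passes 120 N, or if a joint passes its speed limit or range.

## Working session

There is one attempt and no reset: what is moved stays moved. The work goes in short steps, Python scripts to look and compute and a tool call to move; the robot and the scene stay as the last step left them, time stands still between calls to the robot, and variables do not carry over. Pictures are saved under pics/ and viewed, at most 14 in all, crops included, and the job is handed in when it is done.

Besides the shell and the picture viewer there is one more tool, called after "Request:" as name(argument=value, ...) on one line, values as JSON. move_arm: Moves the arm, as the interface text tells. Scaled input: -1 to 1 covers 1 m each way for a shift and 360 degrees each way for a turn. Its arguments: {"type":"object","properties":{"steps":{"type":"array"},"squeeze":{"type":"number"}},"required":["steps"]}

```bash
mkdir -p pics; cat > h.py <<'E'
import numpy as np, cv2
from rig import manip
def img(n):
    d=manip.get_image(n); d['R']=np.array(d['R']); d['t']=np.array(d['t']); d['pixels']=np.array(d['pixels'],np.uint8); return d
def ray(d,u,v,z):
    r=d['R'].T@np.array([(u-d['cx'])/d['fx'],(v-d['cy'])/d['fy'],1]); c=-d['R'].T@d['t']
    return c+r*(z-c[2])/r[2]
def proj(d,X):
    p=d['R']@np.array(X,float)+d['t']; return np.array([d['fx']*p[0]/p[2]+d['cx'],d['fy']*p[1]/p[2]+d['cy']])
E
python3 - <<'E'
from h import *
for n in('top','side'):
    d=img(n); cv2.imwrite(f'pics/{n}0.png',d['pixels']); print(n,d['fx'],d['R'].round(3).tolist(),(-d['R'].T@d['t']).round(3))
print(manip.get_state())
E
```

```text
top 479.725358206274 [[0.104, -0.995, 0.005], [-0.968, -0.103, -0.227], [0.226, 0.019, -0.974]] [ 0.349 -0.044  1.076]
side 493.98562082465327 [[0.999, -0.034, -0.026], [-0.04, -0.519, -0.854], [0.016, 0.854, -0.52]] [ 0.555 -0.949  0.667]
{'clock': 0.1, 'qpos': array([-1.37200145e+00,  2.76518389e-01,  1.50602994e+00, -2.57566505e-05,
        1.36073823e+00, -1.20995056e-01]), 'qd': array([-0.00141755, -0.00195703, -0.00202758, -0.00150777,  0.0010618 ,
       -0.0021386 ]), 'effort': array([ 9.65087856e-04, -4.17700195e+01, -2.46405923e+01, -2.12670780e-04,
        5.72242396e-03,  1.37508300e-05]), 'position': array([ 0.18065688, -0.54538809,  0.24752451]), 'ee_rot': array([-8.45825111e-04,  9.87243228e-01,  1.59217120e-01, -4.55216284e-05]), 'contact_force': array([-0.87640513, -0.28147442,  0.01203959]), 'moment': array([0.02122274, 0.03280017, 0.01781244]), 'gripper_force': 0.0, 'width': 0.0854925152499058}
```

View pics/top0.png

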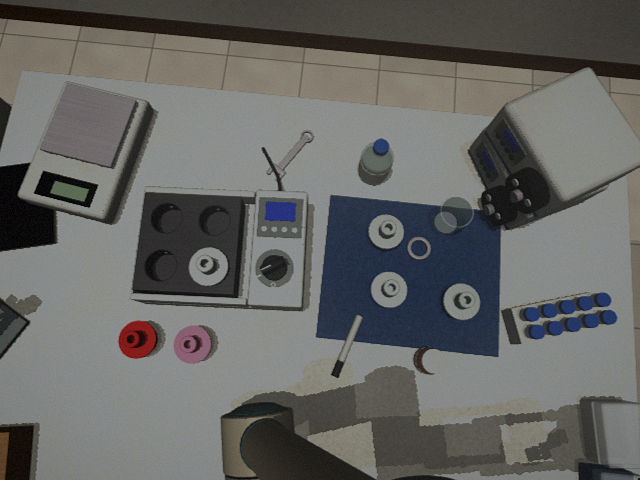

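View pics/side0.png

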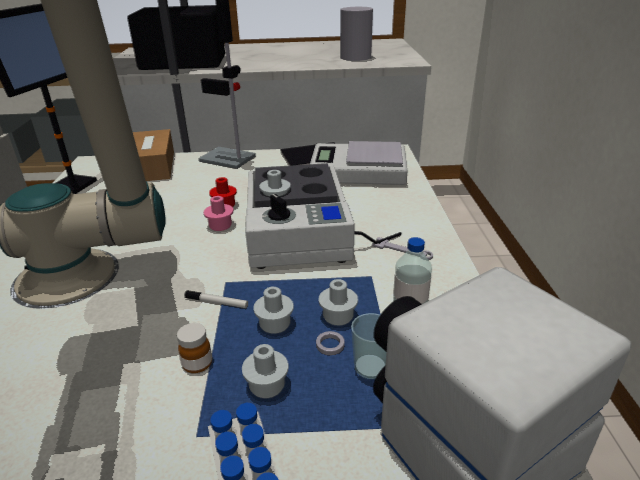

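Candidates in the top view. Sleeves (grey) are at (386,232), (389,290) and (461,301), with the proud one in bore0 at (208,266). Look-alikes are red (138,339) and pink (193,344), both excluded, and the flat collar at (419,248). The knob is at (274,267). In the side view the sleeves are at (338,302), (273,311) and (265,371). I'll check this choice in one crop.

```bash
python3 - <<'E'
from h import *
d=img('top'); s=img('side')
a=cv2.resize(d['pixels'][180:320,130:320],None,fx=4,fy=4,interpolation=cv2.INTER_CUBIC)
cv2.imwrite('pics/c1.png',a)
b=cv2.resize(s['pixels'][150:270,235:365],None,fx=5,fy=5,interpolation=cv2.INTER_CUBIC)
cv2.imwrite('pics/c2.png',b)
a=cv2.resize(d['pixels'][205:330,360:490],None,fx=4.5,fy=4.5,interpolation=cv2.INTER_CUBIC)
cv2.imwrite('pics/c3.png',a)
for i in [(386,232),(389,290),(461,301)]: print(ray(d,*i,.06).round(3))
E
```

```text
[ 0.614 -0.179  0.06 ]
[ 0.488 -0.194  0.06 ]
[ 0.481 -0.347  0.06 ]
```

View pics/c1.png

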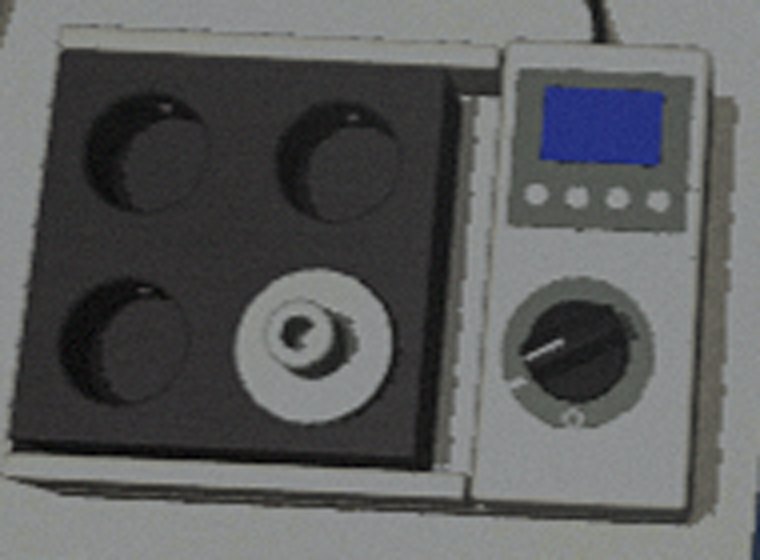

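View pics/c2.png

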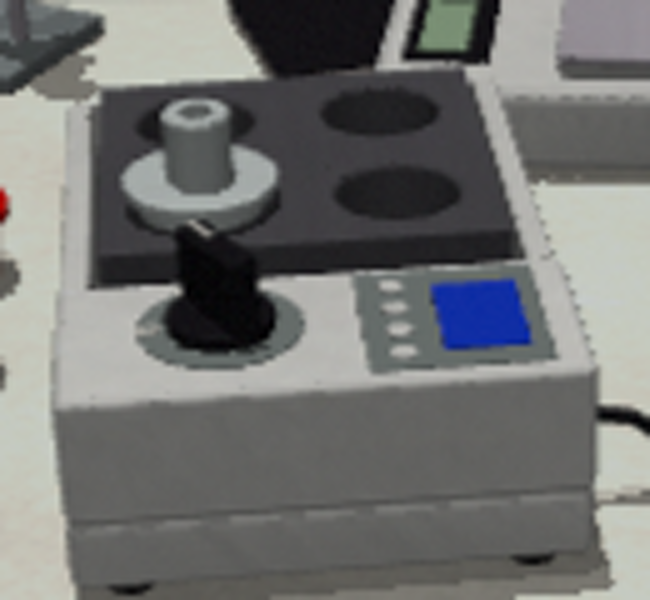

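View pics/c3.png

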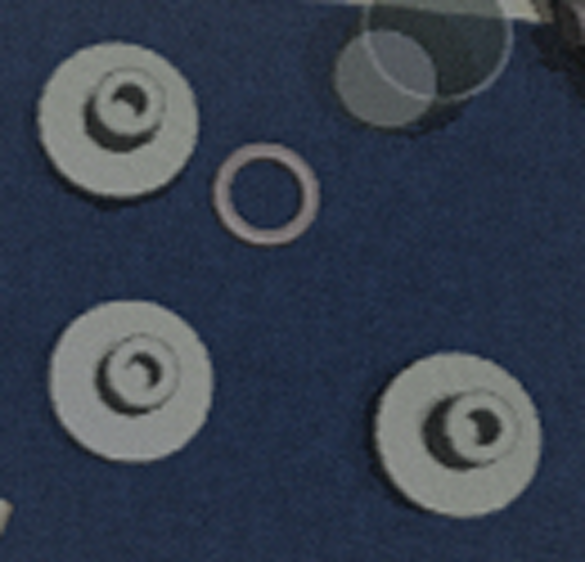

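The close crops confirm it. In c1 there are empty bores at (146,153), (340,161) and (123,342), a proud grey sleeve at (315,345), and the knob at (575,350) with its pointer at the white bar. c3 shows three grey sleeves at (118,118), (131,381) and (458,433), plus the flat collar, which stays put.

```bash
python3 - <<'E'
from h import *
d=img('top'); s=img('side')
A=lambda x,y:(130+(x+.5)/4-.5,180+(y+.5)/4-.5)
C=lambda x,y:(360+(x+.5)/4.5-.5,205+(y+.5)/4.5-.5)
S=lambda x,y:(235+(x+.5)/5-.5,150+(y+.5)/5-.5)
def tri(a,b):
    M=[];
    for c,(u,v) in((d,a),(s,b)):
        P=np.diag([c['fx'],c['fy'],1]);P[0,2]=c['cx'];P[1,2]=c['cy']; M.append(P@np.c_[c['R'],c['t']])
    X=cv2.triangulatePoints(M[0],M[1],np.array(a),np.array(b)).ravel(); return (X[:3]/X[3]).round(4)
for n,p in dict(b3=(146,152),b2=(339,161),b1=(124,342)).items(): print(n,ray(d,*A(*p),.112).round(4))
print('b0 shoulder',ray(d,*A(314,345),.130).round(4),'neck',ray(d,*A(299,335),.166).round(4))
print('tri b3',tri(A(146,152),S(380,110)),'b2',tri(A(339,161),S(397,192)),'neck',tri(A(299,335),S(196,113)))
print('disc',tri(A(578,352),S(220,325)),'skirt',tri(A(576,350),S(220,313)))
print('bar mark',tri(A(516,384),S(148,329)))
print('pointer end',tri(A(530,357),S(184,230)))
for p,q in(((118,118),(132,103)),((131,381),(142,371)),((458,433),(480,428))):
    print('sl',ray(d,*C(*p),.046).round(4),ray(d,*C(*q),.082).round(4))
for z in(.09,.1,.112): print(z,ray(d,*A(578,352),z).round(4),ray(s,*S(220,325),z).round(4), 'ring',ray(d,*A(573,418),z).round(4),'bar',ray(d,*A(516,384),z).round(4))
g=cv2.cvtColor(d['pixels'],cv2.COLOR_BGR2HSV)
E
```

```text
b3 [0.5826 0.2851 0.112 ]
b2 [0.5884 0.1847 0.112 ]
b1 [0.4827 0.2788 0.112 ]
b0 shoulder [0.4886 0.1784 0.13  ] neck [0.4874 0.1779 0.166 ]
tri b3 [0.5821 0.2844 0.1139] b2 [0.5877 0.1843 0.1132] neck [0.4881 0.1786 0.1634]
disc [0.5008 0.0485 0.1152] skirt [0.501  0.0491 0.1211]
bar mark [0.4739 0.0775 0.1008]
pointer end [0.4878 0.0671 0.1558]
sl [ 0.6201 -0.1803  0.046 ] [ 0.6187 -0.1816  0.082 ]
sl [ 0.4915 -0.1957  0.046 ] [ 0.4917 -0.1951  0.082 ]
sl [ 0.4831 -0.3523  0.046 ] [ 0.4818 -0.3515  0.082 ]
0.09 [0.5053 0.051  0.09  ] [0.4978 0.0938 0.09  ] ring [0.4709 0.0493 0.09  ] bar [0.4853 0.0808 0.09  ]
0.1 [0.5038 0.05   0.1   ] [0.4988 0.0757 0.1   ] ring [0.4697 0.0484 0.1   ] bar [0.4839 0.0796 0.1   ]
0.112 [0.5018 0.0489 0.112 ] [0.5   0.054 0.112] ring [0.4682 0.0472 0.112 ] bar [0.4823 0.078  0.112 ]
```

Request:
move_arm(steps=[0,0,0.292,0.32,0.594,0.0,1,0,0,0.292,0.32,0.594,0.0,1,0,0,0.292,0.32,0.594,0.0,1,0,0,0.292,0.32,0.594,0.0,1,0,0,0.292,0.32,0.594,0.0,1,0,0,0.292,0.32,0.594,0.0,1,0,0,0.292,0.32,0.594,0.0,1,0,0,0.292,0.32,0.594,0.0,1,0,0,0.292,0.32,0.594,0.0,1,0,0,0.292,0.32,0.594,0.0,1], squeeze=50)

```text
clock: 1.3
position: [0.4185, -0.1038, 0.2487]
ee_rot: [0.001, 0.611, 0.791, 0.0]
contact_force: [0.4, -1.2, -0.1]
width: 0.0854
gripper_force: 0.0
```

Request:
move_arm(steps=[0,0,0.052,0.0825,0.153,0,1,0,0,0.052,0.0825,0.153,0,1,0,0,0.052,0.0825,0.153,0,1,0,0,0.052,0.0825,0.153,0,0.2,0,0,0.052,0.0825,0.153,0,0.2,0,0,0.052,0.0825,0.153,-0.03,0.2,0,0,0.052,0.0825,0.153,-0.05,0.2,0,0,0.052,0.0825,0.153,-0.05,0.2,0,0,0.052,0.0825,0.153,-0.05,0.2,0,0,0.052,0.0825,0.153,-0.05,0.2])

```text
clock: 2.3
position: [0.5011, 0.0467, 0.1996]
ee_rot: [0.001, 0.478, 0.879, 0.0]
contact_force: [0.2, 0.2, 0.3]
width: 0.0512
gripper_force: 0.0
```

```bash
python3 - <<'E'
from h import *
s=img('side'); d=img('top')
cv2.imwrite('pics/k1.png',np.hstack([cv2.resize(d['pixels'][200:320,210:330],(400,400)),cv2.resize(s['pixels'][110:250,220:360],(400,400))]))
st=manip.get_state(); print(st['position'],st['ee_rot'],st['width'],st['qpos'])
E
```

```text
[0.50115014 0.04688417 0.19963623] [1.21389826e-03 4.77521076e-01 8.78619274e-01 5.66068347e-04] 0.051506135317758626 [-4.50076399e-02  2.01085231e-01  1.73456152e+00 -4.73015180e-05
  1.20326747e+00 -6.20123736e-01]
```

View pics/k1.png

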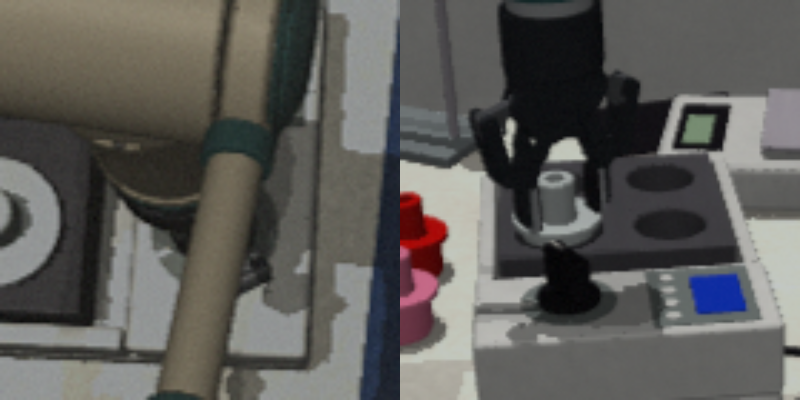

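The gripper hangs centred above the knob, its fingers astride the bar. In k1 the bar is at (565,270). Descend and close.

Request:
move_arm(steps=[0,0,0,0,0.002,-0.03,0.2,0,0,0,0,0.002,-0.045,0.2,0,0,0,0,0.002,-0.057,0.2,0,0,0,0,0.002,-0.057,-0.2,0,0,0,0,0.002,-0.057,-0.6,0,0,0,0,0.002,-0.057,-1,0,0,0,0,0.002,-0.057,-1,0,0,0,0,0.002,-0.057,-1,0,0,0,0,0.002,-0.057,-1,0,0,0,0,0.002,-0.057,-1], squeeze=40)

```text
clock: 3.4
position: [0.5006, 0.0488, 0.1423]
ee_rot: [0.001, 0.477, 0.879, -0.0]
contact_force: [-2.0, -2.3, 5.8]
width: 0.0153
gripper_force: 41.9
```

Request:
move_arm(steps=[0,0,0,0,0,0.003,-1,0,0,0,0,0,0.006,-1,0,0,0,0,0,0.009,-1,0,0,0,0,0,0.012,-1,0,0,0,0,0,0.012,-1,0,0,0,0,0,0.012,-1,0,0,0,0,0,0.012,-1,0,0,0,0,0,0.012,-1,0,0,0,0,0,0.012,-1,0,0,0,0,0,0.012,-1])

```text
clock: 4.4
position: [0.5005, 0.0489, 0.1537]
ee_rot: [0.0, 0.477, 0.879, -0.0]
contact_force: [-0.5, -4.6, -0.3]
width: 0.0153
gripper_force: 40.9
```

Request:
move_arm(steps=[0,0,0.02,0,0,0,-1,0,0,0.04,0,0,0,-1,0,0,0.06,0,0,0,-1,0,0,0.08,0,0,0,-1,0,0,0.1,0,0,0,-1,0,0,0.12,0,0,0,-1,0,0,0.14,0,0,0,-1,0,0,0.16,0,0,0,-1,0,0,0.168,0,0,0,-1,0,0,0.168,0,0,0,-1])

```text
clock: 5.4
position: [0.5006, 0.0492, 0.1537]
ee_rot: [0.0, -0.03, 1.0, -0.0]
contact_force: [-0.4, -4.6, 0.3]
width: 0.0154
gripper_force: 41.0
```

```bash
python3 - <<'E'
from h import *
st=manip.get_state(); print(st['position'],st['ee_rot'],st['width'],st['moment'],st['contact_force'],2*np.degrees(np.arctan2(st['ee_rot'][2],st['ee_rot'][1]))-90)
E
```

```text
[0.50055248 0.04915064 0.15370254] [ 2.41201225e-04 -3.03052157e-02  9.99540651e-01 -1.48493131e-04] 0.015432569641479042 [-0.67858871  0.07735192  0.03945373] [-0.42826327 -4.6267142   0.32421062] 93.47325383690819
```

Request:
move_arm(steps=[0,0,0,0,0,-0.003,-1,0,0,0,0,0,-0.006,-1,0,0,0,0,0,-0.009,-1,0,0,0,0,0,-0.012,-1,0,0,0,0,0,-0.0125,-1,0,0,0,0,0,-0.013,-1,0,0,0,0,0,-0.013,-1,0,0,0,0,0,-0.013,-1,0,0,0,0,0,-0.013,-1,0,0,0,0,0,-0.013,-1])

```text
clock: 6.4
position: [0.5006, 0.0491, 0.1422]
ee_rot: [0.001, -0.03, 1.0, -0.0]
contact_force: [-5.3, -4.8, 13.0]
width: 0.0153
gripper_force: 43.1
```

Request:
move_arm(steps=[0,0,0,0,0,0,0.2,0,0,0,0,0,0,0.2,0,0,0,0,0,0,0.2,0,0,0,0,0,0,0.2,0,0,0,0,0,0.04,0.2,0,0,0,0,0,0.09,0.2,0,0,0,-0.0125,0.05,0.09,0.2,0,0,0,-0.0125,0.1,0.09,0.2,0,0,0,-0.0125,0.129,0.09,0.2,0,0,0,-0.0125,0.129,0.09,0.2])

```text
clock: 7.4
position: [0.4876, 0.182, 0.2302]
ee_rot: [0.0, -0.032, 0.999, 0.001]
contact_force: [-0.4, -0.4, 0.2]
width: 0.0513
gripper_force: 0.0
```

```bash
python3 - <<'E'
from h import *
s=img('side'); d=img('top')
cv2.imwrite('pics/k2.png',np.hstack([cv2.resize(d['pixels'][200:320,190:310],(400,400)),cv2.resize(s['pixels'][110:250,220:360],(400,400))]))
st=manip.get_state(); print(st['position'],st['ee_rot'],st['width'],st['qpos'],st['contact_force'])
E
```

```text
[0.48761224 0.17874674 0.22989913] [-4.11947016e-04 -3.11392951e-02  9.99514943e-01 -2.30305897e-04] 0.051590635634688124 [ 2.17535432e-01  2.04243646e-01  1.65065791e+00 -3.12399803e-04
  1.28758610e+00 -1.41546213e+00] [ 0.68668301 -0.09531391 -0.12034843]
```

View pics/k2.png

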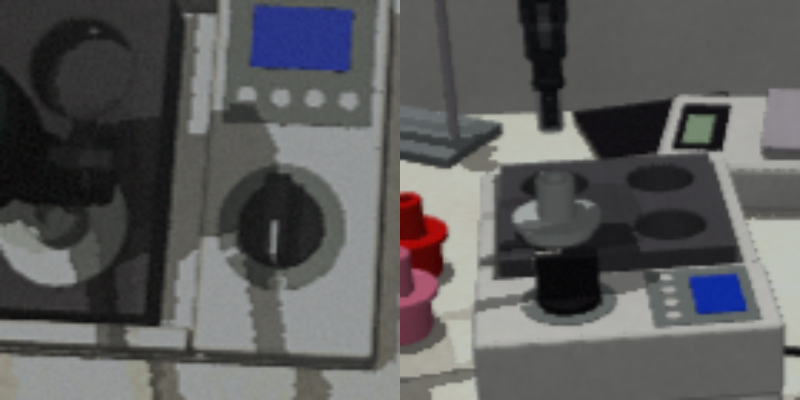

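The knob pointer is now at the ring mark and the knob is seated (k2, pointer at (274,240)). The gripper is over the proud sleeve.

Request:
move_arm(steps=[0,0,0,0,0,-0.03,0.2,0,0,0,0,0,-0.06,0.2,0,0,0,0,0,-0.075,0.2,0,0,0,0,0,-0.075,0.2,0,0,0,0,0,-0.075,-0.2,0,0,0,0,0,-0.075,-1,0,0,0,0,0,-0.075,-1,0,0,0,0,0,-0.075,-1,0,0,0,0,0,-0.075,-1,0,0,0,0,0,-0.075,-1], squeeze=60)

```text
clock: 8.5
position: [0.4886, 0.1779, 0.1563]
ee_rot: [0.001, -0.03, 1.0, -0.0]
contact_force: [0.2, -4.0, 4.9]
width: 0.0322
gripper_force: 60.1
```

Request:
move_arm(steps=[0,0,0,0,0,-0.003,-1,0,0,0,0,0,-0.006,-1,0,0,0,0,0,-0.009,-1,0,0,0,0,0,-0.012,-1,0,0,0,0,0,-0.013,-1,0,0,0,0,0,-0.014,-1,0,0,0,0,0,-0.014,-1,0,0,0,0,0,-0.014,-1,0,0,0,0,0,-0.014,-1,0,0,0,0,0,-0.014,-1])

```text
clock: 9.5
position: [0.4885, 0.1794, 0.1471]
ee_rot: [0.002, -0.03, 1.0, 0.001]
contact_force: [-9.8, -1.0, 38.3]
width: 0.0323
gripper_force: 64.7
```

```bash
python3 - <<'E'
from h import *
s=img('side')
cv2.imwrite('pics/k3.png',cv2.resize(s['pixels'][140:240,235:355],(720,600),interpolation=cv2.INTER_CUBIC))
st=manip.get_state(); print(st['position'],st['contact_force'],st['moment'])
E
```

```text
[0.48852037 0.17940657 0.1471578 ] [-9.40751948 -0.3975473  38.67911044] [-0.8105496   1.52767317 -0.07639686]
```

View pics/k3.png

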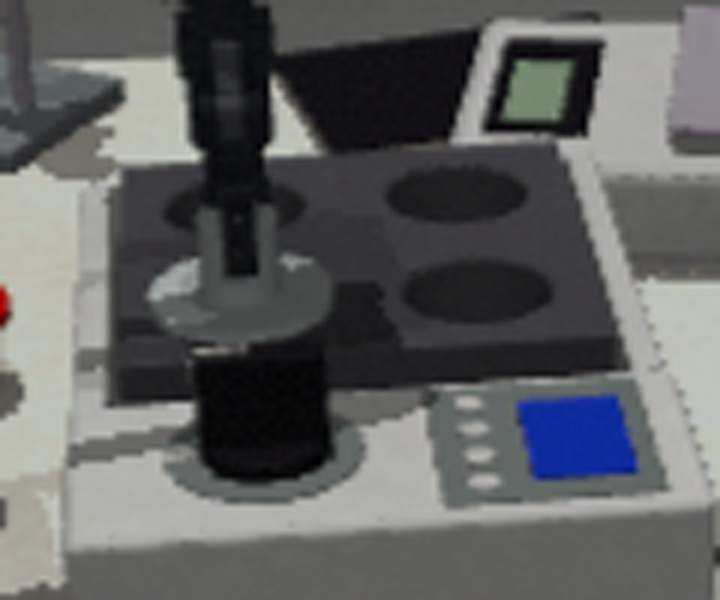

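k3 shows the sleeve down at about (240,300) with its shoulder close to the face. I'll check that with numbers.

```bash
python3 - <<'E'
from h import *
s=img('side')
st=manip.get_state();print(st['contact_force'])
c=np.linspace(0,2*np.pi,73)
for z in (.112,.115,.118,.124):
    P=np.array([proj(s,(.4883+.039*np.cos(a),.1785+.039*np.sin(a),z)) for a in c]); Q=np.array([proj(s,(.4883+.039*np.cos(a),.1785+.039*np.sin(a),z+.006)) for a in c])
    print(z,'bottom row',P[:,1].max().round(1),'top-face back row',Q[:,1].min().round(1),'L/R',P[:,0].min().round(1),P[:,0].max().round(1))
g=s['pixels'][:,:,1]
for u in (268,270,281,283): print(u,g[178:204,u])
E
```

```text
[-9.39075831 -0.30235213 38.97829944]
0.112 bottom row 198.0 top-face back row 182.1 L/R 259.6 290.4
0.115 bottom row 196.9 top-face back row 181.0 L/R 259.5 290.4
0.118 bottom row 195.8 top-face back row 180.0 L/R 259.4 290.3
0.124 bottom row 193.6 top-face back row 177.9 L/R 259.2 290.2
268 [ 66  65  68  66  65  96  91  93  93  91  71  71  73  80  96  98  79  83
  82  33 141  54  18  13  10   8]
270 [ 78  77  76  78  77  77  78  78  77  78  79  79  77  74  96  77  75  82
  85  45 113  45  18  13  10   5]
281 [51 54 54 56 64 90 68 66 64 63 65 71 73 75 75 75 78 82 56 22 17 21 10  4
  7  9]
283 [ 52  52  52  51  95 137 133  82  74  73  74  74  72  74  74  78  82  81
  34  17  13  16  12   8   9   7]
```

Request:
move_arm(steps=[0,0,0,0,0,0.004,0,0,0,0,0,0,0.006,0,0,0,0,0,0,0.006,0,0,0,0,0,0,0.004,0,0,0,0,0,0,0.002,-1,0,0,0,0,0,0.002,-1,0,0,0,0,0,0.002,-1,0,0,0,0,0,0.002,-1,0,0,0,0,0,0.002,-1,0,0,0,0,0,0.002,-1], squeeze=100)

```text
clock: 10.6
position: [0.4877, 0.1786, 0.1433]
ee_rot: [-0.0, -0.03, 1.0, 0.0]
contact_force: [-1.3, 3.1, 4.7]
width: 0.0318
gripper_force: 98.6
```

Request:
move_arm(steps=[0,0,0,0,0,-0.001,-1,0,0,0,0,0,-0.002,-1,0,0,0,0,0,-0.003,-1,0,0,0,0,0,-0.004,-1,0,0,0,0,0,-0.005,-1,0,0,0,0,0,-0.005,-1,0,0,0,0,0,-0.005,-1,0,0,0,0,0,-0.005,-1,0,0,0,0,0,-0.005,-1,0,0,0,0,0,-0.005,-1])

```text
clock: 11.6
position: [0.4878, 0.1787, 0.1429]
ee_rot: [0.001, -0.03, 1.0, 0.0]
contact_force: [-9.5, 2.1, 32.7]
width: 0.0314
gripper_force: 102.3
```

Regripped lower and pushed with 33 N: nothing moved, so it is home. Release, lift and look at the bench sleeves.

Request:
move_arm(steps=[0,0,0,0,0,0.005,0.2,0,0,0,0,0,0.005,0.3,0,0,0,0,0,0.005,0.3,0,0,0,0,0,0.04,0.3,0,0,0,0,0,0.09,0.3,0,0,0,0,-0.03,0.11,0.3,0,0,0,0,-0.08,0.11,0.3,0,0,0,0,-0.13,0.11,0.3,0,0,0,0,-0.15,0.11,0.3,0,0,0,0,-0.15,0.11,0.3])

```text
clock: 12.6
position: [0.4878, 0.0255, 0.2473]
ee_rot: [-0.001, -0.028, 1.0, -0.001]
contact_force: [0.2, 0.4, -0.8]
width: 0.0554
gripper_force: 0.0
```

```bash
cat >> h.py <<'E'
def sleeves(d):
    # grey blobs on the blue mat in the top view; returns world xy of shoulder discs
    p=d['pixels'].astype(int); m=((p[...,0]-p[...,2]<25)&(p.min(2)>95)).astype(np.uint8)
    M=np.zeros_like(m); M[205:345,325:500]=1; m=cv2.morphologyEx(m*M,cv2.MORPH_CLOSE,np.ones((9,9)))
    out=[]
    for c in cv2.findContours(m,cv2.RETR_EXTERNAL,cv2.CHAIN_APPROX_NONE)[0]:
        (u,v),r=cv2.minEnclosingCircle(c)
        if cv2.contourArea(c)>500: out.append((round(u,1),round(v,1),round(r,1),cv2.contourArea(c),ray(d,u,v,.046).round(4)))
    return out
E
python3 - <<'E'
from h import *
d=img('top'); print(*sleeves(d),sep='\n'); print(manip.get_state()['position'])
E
```

```text
(461.8, 300.8, 18.7, 980.0, array([ 0.4832, -0.3532,  0.046 ]))
(388.9, 289.1, 18.4, 970.0, array([ 0.492 , -0.1961,  0.046 ]))
(399.4, 238.7, 32.9, 1297.0, array([ 0.6055, -0.2113,  0.046 ]))
[0.48776485 0.02726745 0.24735206]
```

Request:
move_arm(steps=[0,0,0,0.004,-0.05,0,0.3,0,0,0,0.004,-0.1,0,0.3,0,0,0,0.004,-0.15,0,0.3,0,0,0,0.004,-0.2,0,0.3,0,0,0,0.004,-0.2245,0,0.3,0,0,0,0.004,-0.2245,-0.03,0.3,0,0,0,0.004,-0.2245,-0.08,0.3,0,0,0,0.004,-0.2245,-0.12,0.3,0,0,0,0.004,-0.2245,-0.14,0.3,0,0,0,0.004,-0.2245,-0.14,0.3])

```text
clock: 13.65
position: [0.49, -0.1935, 0.1046]
ee_rot: [-0.004, -0.031, 1.0, 0.003]
contact_force: [-0.4, 0.3, -0.2]
width: 0.0556
gripper_force: 0.0
```

```bash
python3 - <<'E'
from h import *
s=img('side'); d=img('top')
cv2.imwrite('pics/g1.png',np.hstack([cv2.resize(d['pixels'][210:330,340:460],(400,400)),cv2.resize(s['pixels'][230:350,210:330],(400,400))]))
st=manip.get_state(); print(st['position'],st['width'],st['qpos'])
E
```

```text
[ 0.49263316 -0.19534649  0.10820802] 0.055246101891648816 [-5.09146835e-01  3.28044936e-01  1.81002995e+00  5.33883370e-04
  1.00410787e+00 -2.14198880e+00]
```

View pics/g1.png

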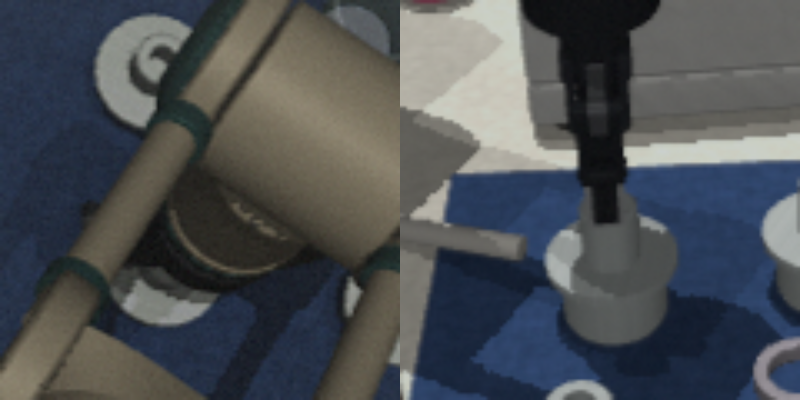

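The fingers straddle the neck in g1, near (605,200) in the side half. Go down and close.

Request:
move_arm(steps=[0,0,0,0,0,-0.02,0.3,0,0,0,0,0,-0.036,0.3,0,0,0,0,0,-0.036,0.3,0,0,0,0,0,-0.036,0,0,0,0,0,0,-0.036,-1,0,0,0,0,0,-0.036,-1,0,0,0,0,0,-0.036,-1,0,0,0,0,0,-0.036,-1,0,0,0,0,0,-0.036,-1,0,0,0,0,0,-0.036,-1], squeeze=100)

```text
clock: 14.75
position: [0.4932, -0.1964, 0.0744]
ee_rot: [0.002, -0.03, 1.0, -0.001]
contact_force: [-0.4, 2.3, 5.9]
width: 0.0313
gripper_force: 98.6
```

Request:
move_arm(steps=[0,0,0,0,0,0.03,-1,0,0,0,0,0,0.07,-1,0,0,0,0,0,0.11,-1,0,0,0,0,0,0.15,-1,0,0,0,0,0,0.19,-1,0,0,0,0,0.03,0.2,-1,0,0,0,-0.002,0.07,0.2,-1,0,0,0,-0.003,0.11,0.2,-1,0,0,0,-0.004,0.15,0.2,-1,0,0,0,-0.005,0.19,0.2,-1])

```text
clock: 15.75
position: [0.4862, -0.0047, 0.2725]
ee_rot: [0.0, -0.03, 1.0, 0.0]
contact_force: [0.4, 0.3, -4.5]
width: 0.031
gripper_force: 100.6
```

Request:
move_arm(steps=[0,0,0,-0.001,0.04,0,-1,0,0,0,-0.002,0.08,0,-1,0,0,0,-0.003,0.12,0,-1,0,0,0,-0.004,0.16,0,-1,0,0,0,-0.005,0.2,0,-1,0,0,0,-0.006,0.24,0,-1,0,0,0,-0.006,0.27,0,-1,0,0,0,-0.006,0.284,0,-1,0,0,0,-0.006,0.284,0,-1,0,0,0,-0.006,0.284,0,-1])

```text
clock: 16.75
position: [0.4806, 0.2767, 0.2721]
ee_rot: [-0.0, -0.03, 1.0, -0.001]
contact_force: [-0.6, -0.1, -3.8]
width: 0.0314
gripper_force: 100.4
```

```bash
python3 - <<'E'
from h import *
s=img('side'); d=img('top')
cv2.imwrite('pics/g2.png',np.hstack([cv2.resize(d['pixels'][190:310,120:240],(400,400)),cv2.resize(s['pixels'][90:230,220:360],(400,400))]))
st=manip.get_state(); print(st['position'],st['ee_rot'],st['width'],st['contact_force']); print(*sleeves(d),sep='\n')
E
```

```text
[0.48084325 0.27628752 0.27229491] [-1.78295090e-04 -2.96086954e-02  9.99561388e-01 -5.69542700e-04] 0.03126079064547287 [ 0.12330588 -0.31530419 -3.55664448]
(461.4, 301.4, 18.6, 978.5, array([ 0.4819, -0.3523,  0.046 ]))
(399.9, 237.7, 32.9, 1290.0, array([ 0.6079, -0.2123,  0.046 ]))
```

View pics/g2.png

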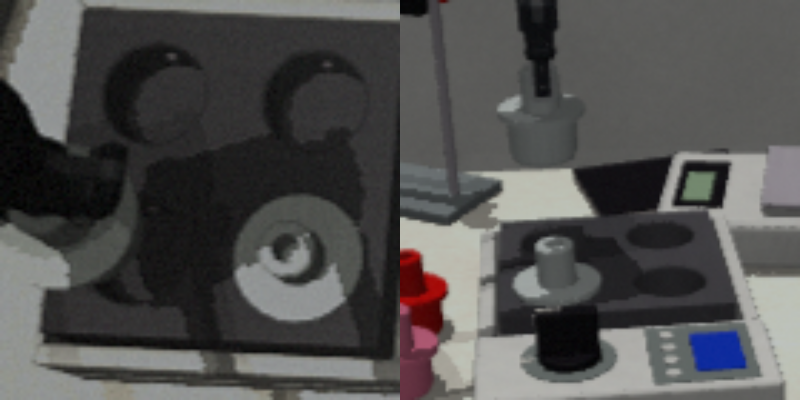

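Bore0's sleeve is flush (g2, (297,255)) and the held sleeve hangs straight. Lower it into bore1.

Request:
move_arm(steps=[0,0,0,0.001,0.002,-0.03,-1,0,0,0,0.001,0.002,-0.06,-1,0,0,0,0.001,0.002,-0.08,-1,0,0,0,0.001,0.002,-0.085,-1,0,0,0,0.001,0.002,-0.09,-1,0,0,0,0.001,0.002,-0.095,-1,0,0,0,0.001,0.002,-0.1,-1,0,0,0,0.001,0.002,-0.105,-1,0,0,0,0.001,0.002,-0.109,-1,0,0,0,0.001,0.002,-0.109,-1])

```text
clock: 17.85
position: [0.4904, 0.2804, 0.168]
ee_rot: [0.01, -0.03, 0.999, 0.002]
contact_force: [9.0, -0.8, -0.1]
width: 0.0313
gripper_force: 105.1
```

```bash
python3 - <<'E'
from h import *
s=img('side'); d=img('top')
cv2.imwrite('pics/g3.png',np.hstack([cv2.resize(d['pixels'][190:310,120:240],(400,400)),cv2.resize(s['pixels'][130:220,235:325],(400,400))]))
st=manip.get_state(); print(st['position'],st['ee_rot'],st['width'],st['contact_force'],st['moment'],st['qpos'],st['qd'])
E
```

```text
[0.49043802 0.28040472 0.16795983] [ 0.01003797 -0.03003849  0.99949683  0.00173698] 0.031194317234844293 [ 9.68907647 -1.70608338  0.35208062] [-0.18975966 -2.00080763 -0.0170237 ] [ 0.39870232  0.30769884  1.66837865 -0.0043844   1.14553936 -1.23041423] [-0.00085088  0.00033725 -0.0001805   0.00096523  0.00041009 -0.00099019]
```

View pics/g3.png

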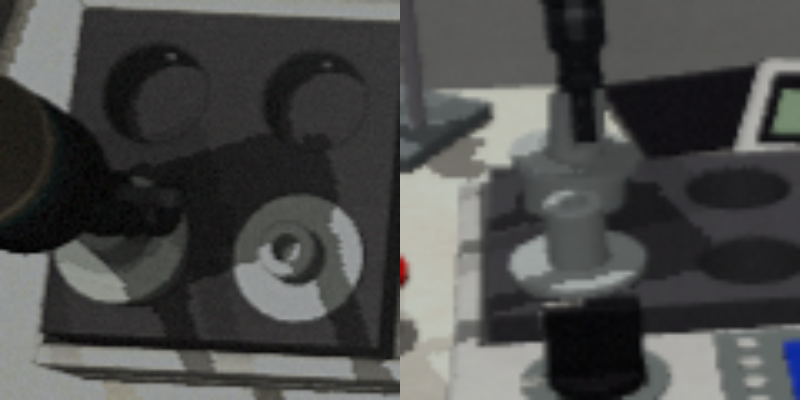

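The sleeve has caught on the bore edge and the tool is about 8 mm off in x (g3, fingers (588,90) against neck (575,100)). Lift and reassess.

Request:
move_arm(steps=[0,0,0,0,0,0.01,-1,0,0,0,0,0,0.02,-1,0,0,0,0,0,0.03,-1,0,0,0,0,0,0.04,-1,0,0,0,0,0,0.06,-1,0,0,0,0,0,0.06,-1,0,0,0,0,0,0.06,-1,0,0,0,0,0,0.06,-1,0,0,0,0,0,0.06,-1,0,0,0,0,0,0.06,-1])

```text
clock: 18.95
position: [0.4815, 0.2797, 0.2225]
ee_rot: [-0.001, -0.03, 1.0, -0.0]
contact_force: [-0.9, 0.7, -3.8]
width: 0.0314
gripper_force: 104.6
```

```bash
python3 - <<'E'
from h import *
s=img('side'); d=img('top')
a=s['pixels'][105:225,235:355]
cv2.imwrite('pics/g4.png',cv2.resize(a,(600,600),interpolation=cv2.INTER_CUBIC))
st=manip.get_state(); print(st['position'],st['ee_rot'],st['width'],st['contact_force'],st['moment'],st['qpos'])
for z in(.165,.2,.211): print(proj(s,(.482,.2784,z)), proj(d,(.482,.2784,z)))
E
```

```text
[0.48170236 0.27973529 0.22279426] [-4.70491225e-04 -3.02663134e-02  9.99541750e-01 -1.39797326e-04] 0.03081940655521 [-0.02891173  0.19818824 -3.57351566] [-0.00163331 -0.07761285 -0.0111466 ] [ 4.01160882e-01  2.65016378e-01  1.58526674e+00  8.36958094e-05
  1.29228788e+00 -1.23020037e+00]
[272.44352591 156.20488491] [152.30336883 260.76814117]
[271.55862435 143.67084881] [146.19653756 257.36661539]
[271.27533518 139.658248  ] [144.17933565 256.24302707]
```

View pics/g4.png

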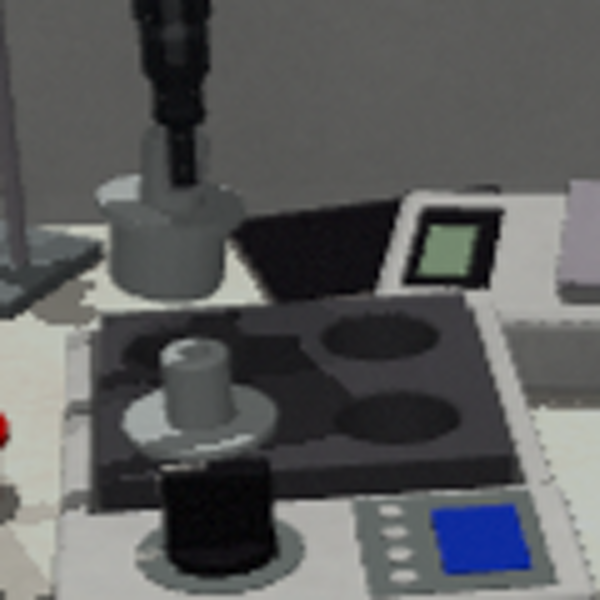

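```bash
python3 - <<'E'
from h import *
s=img('side')
def rx(u,v,y):
    r=s['R'].T@np.array([(u-s['cx'])/s['fx'],(v-s['cy'])/s['fy'],1]); c=-s['R'].T@s['t']; return (c+r*(y-c[1])/r[1]).round(4)
G2=lambda x,y:(220+(x-400+.5)*.35-.5,90+(y+.5)*.35-.5)
G4=lambda x,y:(235+(x+.5)/5-.5,105+(y+.5)/5-.5)
print('g2 shoulder',rx(*G2(541.5,108),.2765),'foot',rx(*G2(544,153),.2765),'finger',rx(*G2(541,85),.2765))
print('g4 shoulder',rx(*G4(170,205),.2797),'foot',rx(*G4(167,278),.2797),'finger',rx(*G4(181,160),.2797))
print('b0 sleeve neck',rx(*G4(195,350),.1786),'shoulder',rx(*G4(200,420),.1786))
print('bores b3,b2',rx(*G4(381,337),.2845),rx(*G4(397,417),.1847))
# row profiles across barrel and neck in present view
g=s['pixels'][:,:,1].astype(int)
for v in (138,145,150,158,162): print(v,g[v,252:288])
E
```

```text
g2 shoulder [0.479  0.2765 0.2446] foot [0.4783 0.2765 0.2021] finger [0.48   0.2765 0.2657]
g4 shoulder [0.4738 0.2797 0.1945] foot [0.4694 0.2797 0.1536] finger [0.4813 0.2797 0.2189]
b0 sleeve neck [0.4876 0.1786 0.157 ] shoulder [0.4876 0.1786 0.1184]
bores b3,b2 [0.5825 0.2845 0.1126] [0.5873 0.1847 0.1129]
138 [91 90 89 90 91 92 91 90 91 90 91 77 76 79 81 77 62 31 14 38 24 17 53 70
 78 86 88 88 87 87 86 86 88 89 87 88]
145 [ 93  92  90 134 113 106 106 105 105 104  97  79  77  81  85  87  86  83
  85  84  80  75  70  64  70  72  71  71  72  71  72  73  86  87  87  88]
150 [183 183 183 183 184 109  74  79  83  88  86  88  86  89  86  87  84  85
  82  80  79  81  81  78  79  78  75  73  70  68  51  28  16  17  16  17]
158 [ 55  78 146 181 143  87  75  76  80  80  81  83  83  85  85  85  87  84
  82  81  81  81  78  77  75  72  65  60 171 190 189 184 109  48  23  16]
162 [111 111 175 190 191 188 160  96  75  80  80  83  84  86  84  84  85  83
  82  81  80  80  77  75  72  69  84 174 192 192 192 191 192 190 116  73]
```

The sleeve had been held about 3 mm to -x, so it caught the rim and pivoted in the grip. I'll set it back on its empty spot to level it and regrip it centred.

Request:
move_arm(steps=[0,0,0,0,0,0.045,-1,0,0,0,0.002,-0.04,0.05,-1,0,0,0,0.004,-0.08,0.05,-1,0,0,0,0.006,-0.12,0.05,-1,0,0,0,0.008,-0.16,0.05,-1,0,0,0,0.01,-0.2,0.05,-1,0,0,0,0.012,-0.24,0.05,-1,0,0,0,0.014,-0.28,0.05,-1,0,0,0,0.016,-0.32,0.05,-1,0,0,0,0.018,-0.36,0.05,-1])

```text
clock: 20.1
position: [0.4997, -0.0817, 0.2734]
ee_rot: [0.0, -0.03, 1.0, 0.0]
contact_force: [1.6, 0.3, -3.8]
width: 0.0313
gripper_force: 105.0
```

Request:
move_arm(steps=[0,0,0,0.001,-0.04,0,-1,0,0,0,0.002,-0.08,0,-1,0,0,0,0.002,-0.116,0,-1,0,0,0,0.002,-0.116,-0.04,-1,0,0,0,0.002,-0.116,-0.09,-1,0,0,0,0.002,-0.116,-0.14,-1,0,0,0,0.002,-0.116,-0.17,-1,0,0,0,0.002,-0.116,-0.185,-1,0,0,0,0.002,-0.116,-0.185,-1,0,0,0,0.002,-0.116,-0.185,-1])

```text
clock: 21.1
position: [0.5024, -0.1965, 0.0887]
ee_rot: [0.0, -0.03, 1.0, -0.0]
contact_force: [0.2, 0.2, -3.7]
width: 0.0316
gripper_force: 104.7
```

Request:
move_arm(steps=[0,0,0,0,0,-0.004,-1,0,0,0,0,0,-0.008,-1,0,0,0,0,0,-0.01,-1,0,0,0,0,0,-0.012,-1,0,0,0,0,0,-0.013,-1,0,0,0,0,0,-0.013,-0.4,0,0,0,0,0,-0.013,0,0,0,0,0,0,-0.013,0.3,0,0,0,0,0,-0.013,0.3,0,0,0,0,0,-0.013,0.3])

```text
clock: 22.1
position: [0.5021, -0.1963, 0.0755]
ee_rot: [0.0, -0.03, 1.0, -0.0]
contact_force: [-0.5, -0.6, -0.7]
width: 0.0555
gripper_force: 0.0
```

```bash
python3 - <<'E'
from h import *
s=img('side')
st=manip.get_state(); print(st['position'],st['width'],st['contact_force'])
def rz(u,v,z): return ray(s,u,v,z).round(4)
# barrel + shoulder silhouette of the sleeve by grey mask on blue mat
p=s['pixels'].astype(int); m=((p[...,0]-p[...,2]<25)&(p.min(2)>60))
for v in range(285,334,3):
    r=np.where(m[v,245:305])[0]; print(v, (r.min()+245,r.max()+245) if len(r) else None)
print([proj(s,(.492,-.196,z)).round(1) for z in(0,.046,.082)])
E
```

```text
[ 0.5020525  -0.19627749  0.07543241] 0.055394914956843684 [-0.78981889  0.23096845  0.23131463]
285 None
288 (np.int64(267), np.int64(269))
291 (np.int64(263), np.int64(270))
294 (np.int64(262), np.int64(270))
297 (np.int64(262), np.int64(270))
300 (np.int64(245), np.int64(289))
303 (np.int64(245), np.int64(291))
306 (np.int64(245), np.int64(291))
309 (np.int64(252), np.int64(291))
312 (np.int64(253), np.int64(290))
315 (np.int64(254), np.int64(288))
318 (np.int64(257), np.int64(287))
321 (np.int64(258), np.int64(287))
324 (np.int64(258), np.int64(287))
327 (np.int64(259), np.int64(286))
330 (np.int64(262), np.int64(283))
333 (np.int64(267), np.int64(276))
[array([275.2, 324.3]), array([273.7, 306.5]), array([272.5, 291.9])]
```

```bash
cat >> h.py <<'E'
def barrelx(s,x,y,z0=.0):
    # x of an upright sleeve near (x,y), foot at z0, from its barrel's silhouette in the side view
    p=s['pixels'].astype(int); m=((p[...,0]-p[...,2]<25)&(p.min(2)>60)); o=[]
    for z in(.012,.02,.028):
        u,v=proj(s,(x,y-.031,z0+z)); v=int(round(v)); a=int(round(u)); l=r=a
        while m[v,l-1]: l-=1
        while m[v,r+1]: r+=1
        uc=(l+r)/2; k=proj(s,(x+.01,y-.005,z0+z))[0]-proj(s,(x,y-.005,z0+z))[0]
        o.append((l,r,round(x+.01*(uc-proj(s,(x,y-.005,z0+z))[0])/k,4)))
    return o
E
python3 - <<'E'
from h import *
s=img('side'); print(barrelx(s,.4825,-.3525)); print(barrelx(s,.488,-.196))
E
```

```text
[(256, 274, np.float64(0.4797)), (253, 278, np.float64(0.4812)), (250, 281, np.float64(0.4818))]
[(263, 281, np.float64(0.4865)), (259, 286, np.float64(0.488)), (258, 287, np.float64(0.4886))]
```

Request:
move_arm(steps=[0,0,0,-0.007,0,-0.001,0.3,0,0,0,-0.0135,0,-0.002,0.3,0,0,0,-0.0135,0,-0.002,0.3,0,0,0,-0.0135,0,-0.002,0.3,0,0,0,-0.0135,0,-0.002,-1,0,0,0,-0.0135,0,-0.002,-1,0,0,0,-0.0135,0,-0.002,-1,0,0,0,-0.0135,0,-0.002,-1,0,0,0,-0.0135,0,-0.002,-1,0,0,0,-0.0135,0,-0.002,-1])

```text
clock: 23.2
position: [0.4889, -0.1967, 0.0739]
ee_rot: [0.001, -0.03, 1.0, -0.001]
contact_force: [-0.8, -1.2, 4.4]
width: 0.0313
gripper_force: 98.8
```

Request:
move_arm(steps=[0,0,0,0,0,0.03,-1,0,0,0,0,0,0.07,-1,0,0,0,0,0,0.11,-1,0,0,0,0,0,0.15,-1,0,0,0,0,0,0.19,-1,0,0,0,0,0.03,0.2,-1,0,0,0,-0.001,0.07,0.2,-1,0,0,0,-0.002,0.11,0.2,-1,0,0,0,-0.003,0.15,0.2,-1,0,0,0,-0.004,0.19,0.2,-1])

```text
clock: 24.2
position: [0.4831, -0.0042, 0.2718]
ee_rot: [-0.002, -0.03, 1.0, 0.001]
contact_force: [0.3, 0.9, -4.1]
width: 0.0313
gripper_force: 100.9
```

Request:
move_arm(steps=[0,0,0,0,0.04,0,-1,0,0,0,0,0.08,0,-1,0,0,0,-0.001,0.12,0,-1,0,0,0,-0.001,0.16,0,-1,0,0,0,-0.002,0.2,0,-1,0,0,0,-0.002,0.24,0,-1,0,0,0,-0.002,0.27,0,-1,0,0,0,-0.002,0.284,-0.02,-1,0,0,0,-0.002,0.284,-0.04,-1,0,0,0,-0.002,0.284,-0.04,-1])

```text
clock: 25.2
position: [0.4791, 0.2775, 0.2287]
ee_rot: [-0.005, -0.031, 1.0, -0.002]
contact_force: [-0.4, -0.2, -4.4]
width: 0.0312
gripper_force: 100.9
```

```bash
cat >> h.py <<'E'
def held(s,st,off=.0735):
    # silhouette centres of a held sleeve (shoulder, barrel) against grey backgrounds: rows of green channel
    x,y,z=st['position']
    for h in(.043,.03,.02,.012):
        u,v=proj(s,(x,y-.03,z-off+h)); v=int(round(v)); print('h',h,'row',v,'u_exp',proj(s,(x,y,z-off+h)).round(1), s['pixels'][v,int(u)-24:int(u)+25,1].tolist())
E
python3 - <<'E'
from h import *
s=img('side'); st=manip.get_state(); print(st['position'],st['ee_rot'],st['contact_force']); held(s,st)
cv2.imwrite('pics/g5.png',cv2.resize(s['pixels'][90:190,215:335],(720,600),interpolation=cv2.INTER_CUBIC))
E
```

```text
[0.4803364  0.27745233 0.23060205] [-0.00333195 -0.03056548  0.9995266  -0.00110909] [ 0.53304851 -0.69697472 -3.90935953]
h 0.043 row 148 u_exp [270.9 143.8] [91, 92, 92, 91, 92, 92, 92, 92, 92, 92, 92, 85, 78, 81, 80, 81, 82, 86, 88, 89, 83, 81, 80, 81, 80, 79, 78, 79, 80, 83, 81, 80, 80, 77, 77, 72, 71, 71, 59, 57, 48, 44, 34, 34, 30, 24, 22, 21, 20]
h 0.03 row 153 u_exp [271.2 148.5] [94, 94, 95, 95, 97, 97, 98, 103, 97, 120, 181, 190, 189, 124, 78, 73, 75, 78, 80, 81, 81, 85, 84, 85, 84, 86, 85, 84, 83, 84, 81, 79, 78, 76, 71, 68, 60, 32, 17, 16, 17, 16, 18, 14, 15, 17, 14, 16, 17]
h 0.02 row 156 u_exp [271.5 152.1] [94, 78, 86, 65, 51, 46, 45, 45, 71, 173, 191, 191, 144, 87, 73, 76, 79, 80, 81, 83, 85, 85, 84, 84, 86, 86, 83, 81, 82, 81, 78, 78, 74, 70, 66, 60, 69, 49, 24, 15, 19, 16, 18, 13, 15, 15, 18, 15, 15]
h 0.012 row 159 u_exp [271.7 154.9] [47, 47, 46, 61, 79, 146, 177, 187, 189, 191, 191, 191, 186, 110, 72, 75, 78, 81, 80, 82, 83, 84, 84, 84, 85, 84, 82, 81, 81, 79, 79, 77, 75, 72, 65, 138, 183, 144, 87, 51, 25, 18, 15, 16, 15, 15, 17, 17, 14]
```

View pics/g5.png

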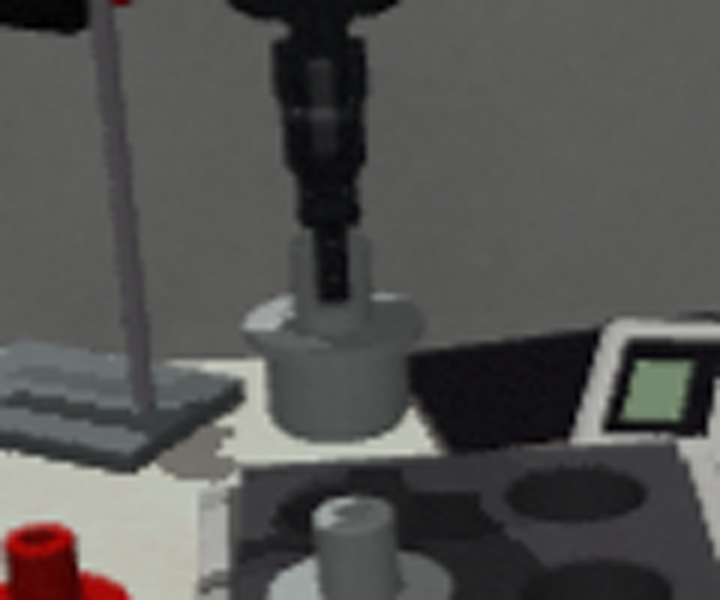

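The sleeve now hangs straight and centred on the fingers (g5, neck (330,265), foot (338,430)). Let it settle.

Request:
move_arm(steps=[0,0,0,0,0,-0.01,-1,0,0,0,0,0,-0.02,-1,0,0,0,0,0,-0.03,-1,0,0,0,0,0,-0.03,-1,0,0,0,0,0,-0.03,-1,0,0,0,0,0,-0.03,-1,0,0,0,0,0,-0.03,-1,0,0,0,0,0,-0.03,-1,0,0,0,0,0,-0.03,-1,0,0,0,0,0,-0.03,-1])

```text
clock: 26.25
position: [0.4824, 0.2778, 0.2035]
ee_rot: [0.0, -0.03, 1.0, 0.0]
contact_force: [0.1, -0.1, -4.4]
width: 0.0313
gripper_force: 100.9
```

```bash
python3 - <<'E'
from h import *
s=img('side'); st=manip.get_state(); print(st['position'],st['ee_rot'],st['contact_force']); held(s,st)
E
```

```text
[0.48243354 0.27784161 0.20342254] [ 9.46892550e-05 -3.02817731e-02  9.99541395e-01  6.42959507e-05] [ 0.58844543 -0.5381137  -3.91045172]
h 0.043 row 158 u_exp [272.4 153.5] [48, 44, 46, 46, 55, 78, 145, 182, 189, 191, 192, 188, 164, 102, 79, 80, 83, 84, 84, 83, 86, 85, 85, 85, 86, 85, 85, 82, 84, 84, 83, 83, 80, 77, 71, 68, 63, 42, 24, 17, 14, 17, 15, 15, 18, 19, 15, 17, 16]
h 0.03 row 163 u_exp [272.7 158.1] [111, 111, 112, 112, 171, 183, 189, 189, 191, 192, 193, 191, 191, 142, 84, 72, 76, 78, 79, 80, 83, 84, 86, 85, 84, 87, 85, 84, 83, 84, 82, 79, 78, 75, 71, 67, 62, 175, 187, 115, 62, 28, 16, 16, 18, 17, 15, 15, 18]
h 0.02 row 166 u_exp [273.  161.6] [112, 113, 113, 122, 125, 125, 182, 193, 193, 194, 195, 193, 192, 163, 95, 73, 74, 78, 79, 81, 82, 85, 85, 84, 86, 85, 85, 84, 82, 83, 81, 80, 77, 75, 71, 68, 60, 71, 73, 73, 63, 54, 51, 50, 48, 51, 52, 52, 52]
h 0.012 row 169 u_exp [273.2 164.4] [115, 115, 115, 115, 116, 175, 165, 90, 51, 54, 53, 59, 60, 61, 61, 69, 74, 77, 80, 81, 81, 84, 83, 83, 84, 84, 85, 84, 82, 81, 79, 78, 77, 74, 67, 57, 53, 53, 53, 52, 52, 53, 51, 51, 52, 52, 52, 52, 53]
```

Request:
move_arm(steps=[0,0,0,-0.0005,0.0005,-0.008,-1,0,0,0,-0.0005,0.0005,-0.014,-1,0,0,0,-0.0005,0.0005,-0.018,-1,0,0,0,-0.0005,0.0005,-0.022,-1,0,0,0,-0.0005,0.0005,-0.026,-1,0,0,0,-0.0005,0.0005,-0.03,-1,0,0,0,-0.0005,0.0005,-0.034,-1,0,0,0,-0.0005,0.0005,-0.038,-1,0,0,0,-0.0005,0.0005,-0.041,-1,0,0,0,-0.0005,0.0005,-0.041,-1])

```text
clock: 27.3
position: [0.4821, 0.2791, 0.1619]
ee_rot: [0.0, -0.03, 1.0, 0.001]
contact_force: [0.5, 5.1, -5.2]
width: 0.0312
gripper_force: 100.7
```

Request:
move_arm(steps=[0,0,0,0,0.001,-0.004,-1,0,0,0,0,0.001,-0.007,-1,0,0,0,0,0.001,-0.01,-1,0,0,0,0,0.001,-0.013,-1,0,0,0,0,0.001,-0.016,-1,0,0,0,0,0.001,-0.018,-1,0,0,0,0,0.001,-0.02,-1,0,0,0,0,0.001,-0.021,-1,0,0,0,0,0.001,-0.021,-1,0,0,0,0,0.001,-0.021,-1])

```text
clock: 28.3
position: [0.4824, 0.2791, 0.1456]
ee_rot: [0.002, -0.03, 1.0, 0.0]
contact_force: [-6.4, -2.6, 25.9]
width: 0.0314
gripper_force: 104.5
```

Home: z is 0.1456 as expected, with about 30 N. Release and go for the next one.

Request:
move_arm(steps=[0,0,0,0,0,0.004,0.2,0,0,0,0,0,0.004,0.3,0,0,0,0,0,0.004,0.3,0,0,0,0,0,0.04,0.3,0,0,0,0,0,0.09,0.3,0,0,0,0,-0.04,0.115,0.3,0,0,0,0,-0.09,0.115,0.3,0,0,0,0,-0.14,0.115,0.3,0,0,0,0,-0.19,0.115,0.3,0,0,0,0,-0.24,0.115,0.3])

```text
clock: 29.3
position: [0.4812, 0.0372, 0.2554]
ee_rot: [-0.001, -0.031, 1.0, -0.0]
contact_force: [1.1, -0.4, -1.0]
width: 0.0555
gripper_force: 0.0
```

```bash
cat > m.py <<'E'
from h import *
d=img('top'); s=img('side'); st=manip.get_state(); print(st['position'],st['contact_force'])
p=d['pixels'].astype(int); m=((p[...,0]-p[...,2]<25)&(p.min(2)>95)).astype(np.uint8)
M=np.zeros_like(m); M[195:345,322:505]=1; m=cv2.morphologyEx(m*M,cv2.MORPH_CLOSE,np.ones((5,5)))
m=cv2.morphologyEx(m,cv2.MORPH_OPEN,cv2.getStructuringElement(cv2.MORPH_ELLIPSE,(11,11)))
for c in cv2.findContours(m,cv2.RETR_EXTERNAL,cv2.CHAIN_APPROX_NONE)[0]:
    (u,v),r=cv2.minEnclosingCircle(c)
    if cv2.contourArea(c)>300:
        X=ray(d,u,v,.046); print(round(u,1),round(v,1),round(r,1),cv2.contourArea(c),X.round(4))
        try: print(barrelx(s,X[0],X[1]))
        except Exception as e: print(e)
E
python3 m.py
```

```text
[0.4815144  0.03329203 0.25532469] [0.72739165 0.26952456 0.49626827]
462.5 308.0 15.8 405.5 [ 0.4681 -0.3552  0.046 ]
[(257, 257, np.float64(0.4662)), (255, 276, np.float64(0.4813)), (251, 280, np.float64(0.4819))]
460.0 292.5 14.2 316.0 [ 0.5007 -0.3487  0.046 ]
[(254, 277, np.float64(0.4804)), (251, 280, np.float64(0.481)), (250, 282, np.float64(0.4824))]
386.0 231.0 17.5 882.5 [ 0.6199 -0.1807  0.046 ]
[(329, 347, np.float64(0.6187)), (325, 350, np.float64(0.6177)), (324, 352, np.float64(0.6187))]
```

Request:
move_arm(steps=[0,0,0,0.025,-0.04,0,0.3,0,0,0,0.05,-0.08,0,0.3,0,0,0,0.075,-0.12,0,0.3,0,0,0,0.1,-0.16,0,0.3,0,0,0,0.125,-0.2,0,0.3,0,0,0,0.1375,-0.2125,0,0.3,0,0,0,0.1375,-0.2125,-0.04,0.3,0,0,0,0.1375,-0.2125,-0.09,0.3,0,0,0,0.1375,-0.2125,-0.14,0.3,0,0,0,0.1375,-0.2125,-0.14,0.3])

```text
clock: 30.4
position: [0.6138, -0.1703, 0.1079]
ee_rot: [-0.008, -0.03, 0.999, 0.004]
contact_force: [-1.6, 1.2, -0.4]
width: 0.0555
gripper_force: 0.0
```

```bash
python3 - <<'E'
from h import *
s=img('side'); st=manip.get_state(); print(st['position'],st['qpos'][5],st['contact_force']); print(barrelx(s,.6187,-.181))
E
```

```text
[ 0.61676288 -0.17148651  0.11222204] -2.011708958945951 [0.46828806 0.4190951  0.73453289]
[(329, 347, np.float64(0.6187)), (325, 350, np.float64(0.6177)), (324, 352, np.float64(0.6187))]
```

Request:
move_arm(steps=[0,0,0,0,0,0,0.3,0,0,0,0,0,0,0.3,0,0,0,0,0,0,0.3,0,0,0,0,0,0,0.3,0,0,0,0,0,0,0.3,0,0,0,0,0,0,0.3,0,0,0,0,0,0,0.3,0,0,0,0,0,0,0.3,0,0,0,0,0,0,0.3,0,0,0,0,0,0,0.3])

```text
clock: 31.45
position: [0.6194, -0.1732, 0.1162]
ee_rot: [-0.0, -0.03, 1.0, 0.0]
contact_force: [-0.7, 0.2, -0.6]
width: 0.0554
gripper_force: 0.0
```

Request:
move_arm(steps=[0,0,0,-0.0005,-0.008,0,0.3,0,0,0,-0.0005,-0.008,0,0.3,0,0,0,-0.0005,-0.008,-0.02,0.3,0,0,0,-0.0005,-0.008,-0.043,0.3,0,0,0,-0.0005,-0.008,-0.043,0.3,0,0,0,-0.0005,-0.008,-0.043,-0.4,0,0,0,-0.0005,-0.008,-0.043,-1,0,0,0,-0.0005,-0.008,-0.043,-1,0,0,0,-0.0005,-0.008,-0.043,-1,0,0,0,-0.0005,-0.008,-0.043,-1])

```text
clock: 32.45
position: [0.6197, -0.1814, 0.0745]
ee_rot: [0.001, -0.03, 1.0, -0.0]
contact_force: [-0.3, 0.5, 3.1]
width: 0.0313
gripper_force: 99.3
```

Request:
move_arm(steps=[0,0,0,0,0,0.03,-1,0,0,0,0,0,0.07,-1,0,0,0,0,0,0.11,-1,0,0,0,0,0,0.15,-1,0,0,0,0,0,0.19,-1,0,0,0,-0.002,0.03,0.2,-1,0,0,0,-0.005,0.07,0.2,-1,0,0,0,-0.01,0.11,0.2,-1,0,0,0,-0.014,0.15,0.2,-1,0,0,0,-0.018,0.19,0.2,-1])

```text
clock: 33.45
position: [0.5999, 0.0102, 0.2725]
ee_rot: [-0.001, -0.03, 1.0, 0.0]
contact_force: [-0.0, 0.5, -3.6]
width: 0.0316
gripper_force: 100.1
```

Request:
move_arm(steps=[0,0,0,-0.003,0.04,0,-1,0,0,0,-0.006,0.08,0,-1,0,0,0,-0.009,0.12,0,-1,0,0,0,-0.012,0.16,0,-1,0,0,0,-0.015,0.2,0,-1,0,0,0,-0.018,0.24,0,-1,0,0,0,-0.019,0.27,0,-1,0,0,0,-0.019,0.276,-0.02,-1,0,0,0,-0.019,0.276,-0.04,-1,0,0,0,-0.019,0.276,-0.06,-1])

```text
clock: 34.45
position: [0.5811, 0.2852, 0.2116]
ee_rot: [-0.001, -0.031, 1.0, -0.0]
contact_force: [0.0, 0.1, -4.3]
width: 0.0314
gripper_force: 100.2
```

Request:
move_arm(steps=[0,0,0,0,0,0,-1,0,0,0,0,0,0,-1,0,0,0,0,0,0,-1,0,0,0,0,0,0,-1,0,0,0,0,0,0,-1,0,0,0,0,0,0,-1,0,0,0,0,0,0,-1,0,0,0,0,0,0,-1,0,0,0,0,0,0,-1,0,0,0,0,0,0,-1])

```text
clock: 35.45
position: [0.5819, 0.2848, 0.2133]
ee_rot: [-0.0, -0.03, 1.0, 0.0]
contact_force: [-0.3, 0.0, -3.9]
width: 0.0314
gripper_force: 100.2
```

```bash
python3 - <<'E'
from h import *
s=img('side'); st=manip.get_state(); print(st['position'],st['ee_rot'],st['contact_force']); x,y,z=st['position']; print(int(proj(s,(x,y-.03,z-.04))[0])-24); held(s,st)
E
```

```text
[0.58188268 0.28480355 0.21327555] [-4.47724177e-05 -3.02390603e-02  9.99542694e-01  3.14695840e-05] [ 0.19763797  0.63835186 -3.6788097 ]
286
h 0.043 row 152 u_exp [309.9 147.6] [16, 15, 16, 13, 17, 17, 19, 15, 16, 17, 18, 26, 46, 72, 79, 81, 84, 84, 84, 84, 84, 83, 83, 81, 82, 81, 84, 83, 83, 82, 82, 80, 80, 78, 71, 77, 124, 135, 137, 137, 137, 137, 137, 114, 53, 14, 16, 16, 26]
h 0.03 row 157 u_exp [310.  152.2] [14, 14, 15, 17, 13, 15, 16, 17, 14, 20, 15, 16, 34, 61, 70, 73, 75, 79, 80, 81, 84, 84, 84, 84, 85, 86, 85, 82, 84, 82, 80, 78, 75, 72, 68, 77, 127, 137, 137, 137, 137, 136, 114, 53, 16, 16, 15, 40, 157]
h 0.02 row 160 u_exp [310.1 155.7] [72, 34, 15, 18, 17, 16, 16, 16, 16, 17, 16, 18, 24, 58, 68, 72, 75, 80, 81, 81, 83, 85, 84, 83, 84, 85, 84, 82, 83, 82, 80, 76, 76, 71, 68, 56, 48, 43, 44, 44, 45, 47, 29, 17, 15, 16, 15, 152, 172]
h 0.012 row 163 u_exp [310.2 158.5] [188, 114, 62, 27, 14, 17, 17, 14, 15, 15, 18, 16, 17, 18, 63, 72, 75, 77, 80, 81, 81, 83, 83, 83, 81, 85, 84, 83, 82, 81, 79, 75, 74, 71, 105, 115, 114, 116, 112, 115, 93, 104, 155, 164, 164, 165, 164, 172, 174]
```

Request:
move_arm(steps=[0,0,0,0.0005,0,-0.012,-1,0,0,0,0.0005,0,-0.02,-1,0,0,0,0.0005,0,-0.026,-1,0,0,0,0.0005,0,-0.03,-1,0,0,0,0.0005,0,-0.034,-1,0,0,0,0.0005,0,-0.038,-1,0,0,0,0.0005,0,-0.042,-1,0,0,0,0.0005,0,-0.046,-1,0,0,0,0.0005,0,-0.051,-1,0,0,0,0.0005,0,-0.051,-1])

```text
clock: 36.5
position: [0.582, 0.2846, 0.1614]
ee_rot: [-0.001, -0.03, 1.0, -0.0]
contact_force: [-0.6, -0.0, -3.1]
width: 0.0313
gripper_force: 100.2
```

Request:
move_arm(steps=[0,0,0,0,0,-0.004,-1,0,0,0,0,0,-0.007,-1,0,0,0,0,0,-0.01,-1,0,0,0,0,0,-0.013,-1,0,0,0,0,0,-0.016,-1,0,0,0,0,0,-0.018,-1,0,0,0,0,0,-0.02,-1,0,0,0,0,0,-0.021,-1,0,0,0,0,0,-0.021,-1,0,0,0,0,0,-0.021,-1])

```text
clock: 37.5
position: [0.5828, 0.2853, 0.1463]
ee_rot: [0.002, -0.031, 1.0, 0.001]
contact_force: [-7.2, 0.4, 21.2]
width: 0.031
gripper_force: 103.3
```

Request:
move_arm(steps=[0,0,0,0,0,-0.001,-1,0,0,0,0,0,-0.002,-1,0,0,0,0,0,-0.002,-1,0,0,0,0,0,-0.002,-1,0,0,0,0,0,-0.002,-1,0,0,0,0,0,-0.002,-1,0,0,0,0,0,-0.002,-1,0,0,0,0,0,-0.002,-1,0,0,0,0,0,-0.002,-1,0,0,0,0,0,-0.002,-1])

```text
clock: 38.5
position: [0.5828, 0.2854, 0.1462]
ee_rot: [0.003, -0.031, 1.0, 0.001]
contact_force: [-8.0, -0.0, 29.7]
width: 0.0315
gripper_force: 104.2
```

Request:
move_arm(steps=[0,0,0,0,0,0.005,0.2,0,0,0,0,0,0.005,0.3,0,0,0,0,0,0.005,0.3,0,0,0,0,0,0.04,0.3,0,0,0,0,0,0.09,0.3,0,0,0,-0.01,-0.04,0.115,0.3,0,0,0,-0.025,-0.08,0.115,0.3,0,0,0,-0.04,-0.12,0.115,0.3,0,0,0,-0.055,-0.16,0.115,0.3,0,0,0,-0.07,-0.2,0.115,0.3])

```text
clock: 39.5
position: [0.5116, 0.0833, 0.2532]
ee_rot: [-0.001, -0.03, 1.0, -0.0]
contact_force: [1.4, -0.7, 0.1]
width: 0.0552
gripper_force: 0.0
```

Request:
move_arm(steps=[0,0,0,0,-0.04,0,0.3,0,0,0,0,-0.08,0,0.3,0,0,0,0,-0.1,0,0.3,0,0,0,0,-0.1,0,0.3,0,0,0,0,-0.1,0,0.3,0,0,0,0,-0.1,0,0.3,0,0,0,0,-0.1,0,0.3,0,0,0,0,-0.1,0,0.3,0,0,0,0,-0.1,0,0.3,0,0,0,0,-0.1,0,0.3])

```text
clock: 40.5
position: [0.5124, -0.0148, 0.2544]
ee_rot: [0.0, -0.031, 1.0, 0.0]
contact_force: [-0.6, 0.2, -1.1]
width: 0.0556
gripper_force: 0.0
```

```bash
python3 m.py
```

```text
[ 0.51241078 -0.0149964   0.25437858] [0.76016509 0.44374069 0.46920499]
461.8 300.8 18.7 860.5 [ 0.4832 -0.3532  0.046 ]
[(258, 272, np.float64(0.4798)), (253, 278, np.float64(0.4812)), (250, 280, np.float64(0.4809))]
454.5 201.5 22.8 471.5 [ 0.7042 -0.3291  0.046 ]
index 640 is out of bounds for axis 1 with size 640
```

Request:
move_arm(steps=[0,0,0,-0.0045,-0.045,0,0.3,0,0,0,-0.009,-0.09,0,0.3,0,0,0,-0.0135,-0.135,0,0.3,0,0,0,-0.018,-0.18,0,0.3,0,0,0,-0.022,-0.225,0,0.3,0,0,0,-0.0255,-0.27,0,0.3,0,0,0,-0.0305,-0.315,0,0.3,0,0,0,-0.0305,-0.3375,0,0.3,0,0,0,-0.0305,-0.3375,-0.04,0.3,0,0,0,-0.0305,-0.3375,-0.08,0.3])

```text
clock: 41.6
position: [0.4827, -0.354, 0.1745]
ee_rot: [0.002, -0.029, 1.0, -0.001]
contact_force: [0.6, 0.2, -0.3]
width: 0.0553
gripper_force: 0.0
```

Request:
move_arm(steps=[0,0,0,0,0,-0.03,0.3,0,0,0,0,0,-0.06,0.3,0,0,0,0,0,-0.06,0.3,0,0,0,0,0,-0.06,0.3,0,0,0,0,0,-0.06,0.3,0,0,0,0,0,-0.06,0.3,0,0,0,0,0,-0.06,0.3,0,0,0,0,0,-0.06,0.3,0,0,0,0,0,-0.06,0.3,0,0,0,0,0,-0.06,0.3])

```text
clock: 42.6
position: [0.4819, -0.3527, 0.1145]
ee_rot: [0.0, -0.03, 1.0, -0.0]
contact_force: [0.2, -0.5, 0.7]
width: 0.0558
gripper_force: 0.0
```

```bash
python3 - <<'E'
from h import *
s=img('side'); st=manip.get_state(); print(st['position'],st['qpos'][5],st['contact_force']); print(barrelx(s,.482,-.3525))
E
```

```text
[ 0.48188717 -0.35270831  0.11439918] -2.3796595987077693 [-0.91849417 -0.08040893 -0.21535362]
[(256, 274, np.float64(0.4797)), (253, 278, np.float64(0.4812)), (250, 281, np.float64(0.4818))]
```

Request:
move_arm(steps=[0,0,0,0,0,-0.02,0.3,0,0,0,0,0,-0.041,0.3,0,0,0,0,0,-0.041,0.3,0,0,0,0,0,-0.041,-0.4,0,0,0,0,0,-0.041,-1,0,0,0,0,0,-0.041,-1,0,0,0,0,0,-0.041,-1,0,0,0,0,0,-0.041,-1,0,0,0,0,0,-0.041,-1,0,0,0,0,0,-0.041,-1])

```text
clock: 43.65
position: [0.4824, -0.353, 0.0744]
ee_rot: [0.001, -0.03, 1.0, -0.0]
contact_force: [-0.6, 2.3, 6.2]
width: 0.0314
gripper_force: 99.5
```

Request:
move_arm(steps=[0,0,0,0,0,0.03,-1,0,0,0,0,0,0.07,-1,0,0,0,0,0,0.11,-1,0,0,0,0,0,0.15,-1,0,0,0,0,0,0.19,-1,0,0,0,0.007,0.03,0.2,-1,0,0,0,0.015,0.07,0.2,-1,0,0,0,0.023,0.11,0.2,-1,0,0,0,0.03,0.15,0.2,-1,0,0,0,0.037,0.19,0.2,-1])

```text
clock: 44.65
position: [0.5183, -0.1611, 0.272]
ee_rot: [-0.001, -0.03, 1.0, 0.0]
contact_force: [1.2, 0.3, -5.0]
width: 0.0312
gripper_force: 100.6
```

Request:
move_arm(steps=[0,0,0,0.008,0.04,0,-1,0,0,0,0.016,0.08,0,-1,0,0,0,0.024,0.12,0,-1,0,0,0,0.032,0.16,0,-1,0,0,0,0.04,0.2,0,-1,0,0,0,0.048,0.24,0,-1,0,0,0,0.056,0.28,0,-1,0,0,0,0.062,0.31,0,-1,0,0,0,0.068,0.33,0,-1,0,0,0,0.069,0.345,0,-1])

```text
clock: 45.65
position: [0.5878, 0.1838, 0.2716]
ee_rot: [-0.001, -0.031, 1.0, -0.0]
contact_force: [-0.4, 0.6, -4.0]
width: 0.031
gripper_force: 100.4
```

Request:
move_arm(steps=[0,0,0,0,0,-0.02,-1,0,0,0,0,0,-0.04,-1,0,0,0,0,0,-0.06,-1,0,0,0,0,0,-0.06,-1,0,0,0,0,0,-0.06,-1,0,0,0,0,0,-0.06,-1,0,0,0,0,0,-0.06,-1,0,0,0,0,0,-0.06,-1,0,0,0,0,0,-0.06,-1,0,0,0,0,0,-0.06,-1])

```text
clock: 46.65
position: [0.588, 0.1823, 0.2136]
ee_rot: [0.0, -0.03, 1.0, 0.0]
contact_force: [0.0, 0.1, -4.6]
width: 0.031
gripper_force: 100.4
```

```bash
python3 - <<'E'
from h import *
s=img('side'); st=manip.get_state(); print(st['position'],st['ee_rot'],st['contact_force']); x,y,z=st['position']; print([int(proj(s,(x,y-.03,z-.0735+h))[0])-24 for h in (.03,.02)]); held(s,st)
E
```

```text
[0.58790509 0.18234421 0.21352008] [ 1.33249625e-04 -3.02887189e-02  9.99541181e-01  6.37299386e-05] [ 0.20004689  0.32964802 -4.54109039]
[290, 290]
h 0.043 row 168 u_exp [313.6 162.8] [61, 61, 61, 61, 62, 61, 62, 145, 166, 167, 164, 128, 87, 79, 84, 81, 82, 83, 83, 84, 84, 82, 81, 83, 84, 86, 86, 86, 86, 85, 83, 83, 83, 80, 76, 70, 64, 63, 63, 66, 149, 171, 172, 171, 151, 158, 163, 163, 164]
h 0.03 row 173 u_exp [313.8 167.6] [61, 62, 61, 60, 62, 63, 62, 72, 81, 119, 159, 125, 78, 71, 74, 76, 77, 82, 84, 83, 84, 86, 86, 85, 86, 85, 85, 84, 85, 83, 81, 79, 77, 75, 72, 68, 55, 55, 56, 55, 58, 88, 159, 171, 169, 174, 122, 95, 94]
h 0.02 row 176 u_exp [313.9 171.3] [61, 62, 60, 59, 59, 61, 60, 60, 61, 61, 57, 51, 63, 69, 73, 76, 76, 81, 82, 83, 84, 86, 85, 85, 83, 86, 85, 84, 83, 84, 80, 79, 77, 75, 72, 68, 58, 53, 52, 53, 55, 60, 122, 155, 152, 149, 151, 102, 92]
h 0.012 row 179 u_exp [313.9 174.3] [54, 53, 53, 52, 51, 51, 52, 52, 52, 53, 52, 51, 52, 67, 72, 75, 77, 80, 82, 82, 84, 85, 86, 85, 84, 85, 83, 83, 84, 83, 80, 78, 76, 74, 69, 57, 52, 54, 54, 53, 53, 54, 55, 113, 145, 151, 149, 150, 101]
```

Request:
move_arm(steps=[0,0,0,0.0003,0.0023,-0.012,-1,0,0,0,0.0003,0.0023,-0.02,-1,0,0,0,0.0003,0.0023,-0.026,-1,0,0,0,0.0003,0.0023,-0.03,-1,0,0,0,0.0003,0.0023,-0.034,-1,0,0,0,0.0003,0.0023,-0.038,-1,0,0,0,0.0003,0.0023,-0.042,-1,0,0,0,0.0003,0.0023,-0.046,-1,0,0,0,0.0003,0.0023,-0.051,-1,0,0,0,0.0003,0.0023,-0.051,-1])

```text
clock: 47.7
position: [0.5878, 0.1845, 0.1615]
ee_rot: [-0.001, -0.03, 1.0, -0.0]
contact_force: [0.1, 0.2, -3.9]
width: 0.0313
gripper_force: 100.4
```

```bash
python3 -c "
from h import *
st=manip.get_state();print(st['position'],st['contact_force'])"
```

```text
[0.58780125 0.1845322  0.16147791] [ 0.08833404  0.20999219 -3.92745431]
```

Request:
move_arm(steps=[0,0,0,0,0,-0.004,-1,0,0,0,0,0,-0.007,-1,0,0,0,0,0,-0.01,-1,0,0,0,0,0,-0.013,-1,0,0,0,0,0,-0.016,-1,0,0,0,0,0,-0.018,-1,0,0,0,0,0,-0.02,-1,0,0,0,0,0,-0.022,-1,0,0,0,0,0,-0.022,-1,0,0,0,0,0,-0.022,-1])

```text
clock: 48.7
position: [0.5886, 0.1849, 0.1462]
ee_rot: [0.002, -0.03, 1.0, 0.0]
contact_force: [-8.9, -0.3, 27.2]
width: 0.0313
gripper_force: 104.3
```

Request:
move_arm(steps=[0,0,0,0,0,-0.001,-1,0,0,0,0,0,-0.001,-1,0,0,0,0,0,-0.001,-1,0,0,0,0,0,-0.001,-1,0,0,0,0,0,-0.001,-1,0,0,0,0,0,-0.001,-1,0,0,0,0,0,-0.001,-1,0,0,0,0,0,-0.001,-1,0,0,0,0,0,-0.001,-1,0,0,0,0,0,-0.001,-1])

```text
clock: 49.7
position: [0.5886, 0.1849, 0.1463]
ee_rot: [0.003, -0.031, 1.0, 0.0]
contact_force: [-8.9, -0.5, 32.9]
width: 0.0311
gripper_force: 104.4
```

Request:
move_arm(steps=[0,0,0,0,0,0.005,0.2,0,0,0,0,0,0.005,0.3,0,0,0,0,0,0.005,0.3,0,0,0,0,0,0.04,0.3,0,0,0,0,0,0.09,0.3,0,0,0,-0.02,-0.04,0.115,0.3,0,0,0,-0.04,-0.08,0.115,0.3,0,0,0,-0.06,-0.12,0.115,0.3,0,0,0,-0.08,-0.16,0.115,0.3,0,0,0,-0.0875,-0.2,0.115,0.3])

```text
clock: 50.7
position: [0.4985, -0.0165, 0.2535]
ee_rot: [-0.001, -0.03, 1.0, 0.0]
contact_force: [1.5, -0.1, 0.4]
width: 0.0557
gripper_force: 0.0
```

```bash
python3 - <<'E'
from h import *
s=img('side'); d=img('top'); st=manip.get_state(); print(st['position'],st['ee_rot'])
cv2.imwrite('pics/f1.png',np.hstack([cv2.resize(d['pixels'][180:320,130:320],(400,300)),cv2.resize(s['pixels'][140:240,230:363],(400,300),interpolation=cv2.INTER_CUBIC)]))
for x,y in((.4882,.1786),(.4821,.2784),(.588,.1847),(.5819,.2845)):
    a=np.linspace(0,2*np.pi,73); r=[]
    for z in(.112,.118,.124): r.append(np.array([proj(s,(x+.039*np.cos(t),y+.039*np.sin(t),z)) for t in a])[:,1].max().round(1))
    u=int(round(proj(s,(x,y-.039,.112))[0])); print(r,u,s['pixels'][int(r[0])-12:int(r[0])+5,u+5,1].tolist(),int(r[0])-12)
E
```

```text
[ 0.49956524 -0.01955738  0.25350798] [-8.73958064e-04 -2.76482230e-02  9.99616644e-01 -1.17308333e-03]
[np.float64(197.9), np.float64(195.8), np.float64(193.6)] 275 [70, 71, 72, 72, 74, 98, 165, 173, 173, 135, 92, 60, 23, 14, 17, 13, 7] 185
[np.float64(180.7), np.float64(178.6), np.float64(176.6)] 273 [77, 77, 77, 77, 75, 74, 73, 74, 72, 72, 72, 71, 71, 71, 76, 79, 80] 168
[np.float64(195.3), np.float64(193.1), np.float64(190.9)] 315 [73, 72, 71, 73, 94, 153, 168, 168, 171, 105, 87, 69, 63, 62, 35, 31, 33] 183
[np.float64(178.3), np.float64(176.2), np.float64(174.2)] 311 [72, 72, 72, 72, 139, 140, 92, 116, 164, 159, 102, 89, 89, 88, 88, 87, 88] 166
```

View pics/f1.png

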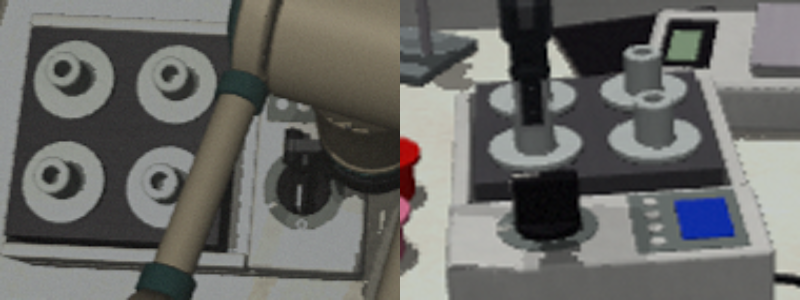

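All four sleeves sit flush in their bores (f1, side half: (535,145), (655,135), (530,95), (640,90)). The knob at (545,205) still points at the ring. Now to the knob.

Request:
move_arm(steps=[0,0,0,0,0.035,0,0.2,0,0,0,0,0.068,0,0.2,0,0,0,0,0.068,-0.03,0.2,0,0,0,0,0.068,-0.055,0.2,0,0,0,0,0.068,-0.055,0.2,0,0,0,0,0.068,-0.055,0.2,0,0,0,0,0.068,-0.055,0.2,0,0,0,0,0.068,-0.055,0.2,0,0,0,0,0.068,-0.055,0.2,0,0,0,0,0.068,-0.055,0.2])

```text
clock: 51.8
position: [0.501, 0.0525, 0.2]
ee_rot: [0.001, -0.03, 1.0, 0.0]
contact_force: [0.1, 0.1, -0.3]
width: 0.0513
gripper_force: 0.0
```

Request:
move_arm(steps=[0,0,0,-0.0005,-0.0035,-0.03,0.2,0,0,0,-0.0005,-0.0035,-0.045,0.2,0,0,0,-0.0005,-0.0035,-0.057,0.2,0,0,0,-0.0005,-0.0035,-0.057,-0.2,0,0,0,-0.0005,-0.0035,-0.057,-0.6,0,0,0,-0.0005,-0.0035,-0.057,-1,0,0,0,-0.0005,-0.0035,-0.057,-1,0,0,0,-0.0005,-0.0035,-0.057,-1,0,0,0,-0.0005,-0.0035,-0.057,-1,0,0,0,-0.0005,-0.0035,-0.057,-1], squeeze=40)

```text
clock: 52.8
position: [0.5009, 0.049, 0.1431]
ee_rot: [0.001, -0.03, 1.0, -0.0]
contact_force: [-0.5, -0.7, 4.6]
width: 0.0153
gripper_force: 42.7
```

Request:
move_arm(steps=[0,0,0,0,0,0.003,-1,0,0,0,0,0,0.006,-1,0,0,0,0,0,0.009,-1,0,0,0,0,0,0.012,-1,0,0,0,0,0,0.012,-1,0,0,0,0,0,0.012,-1,0,0,0,0,0,0.012,-1,0,0,0,0,0,0.012,-1,0,0,0,0,0,0.012,-1,0,0,0,0,0,0.012,-1])

```text
clock: 53.8
position: [0.5008, 0.049, 0.1548]
ee_rot: [0.001, -0.03, 1.0, -0.0]
contact_force: [4.3, -1.0, 1.4]
width: 0.0152
gripper_force: 42.3
```

Request:
move_arm(steps=[0,0,-0.02,0,0,0,-1,0,0,-0.04,0,0,0,-1,0,0,-0.06,0,0,0,-1,0,0,-0.08,0,0,0,-1,0,0,-0.1,0,0,0,-1,0,0,-0.12,0,0,0,-1,0,0,-0.14,0,0,0,-1,0,0,-0.16,0,0,0,-1,0,0,-0.168,0,0,0,-1,0,0,-0.168,0,0,0,-1])

```text
clock: 54.8
position: [0.5006, 0.0484, 0.1547]
ee_rot: [0.001, 0.477, 0.879, -0.0]
contact_force: [4.5, -3.7, 2.2]
width: 0.0151
gripper_force: 42.4
```

```bash
python3 - <<'E'
from h import *
st=manip.get_state(); print(st['position'],st['ee_rot'],st['width'],st['moment'],st['contact_force'],2*np.degrees(np.arctan2(st['ee_rot'][2],st['ee_rot'][1]))-90)
E
```

```text
[0.50056963 0.04843566 0.15465962] [ 7.78318607e-04  4.77469385e-01  8.78647959e-01 -3.79633295e-04] 0.01508045046569341 [-0.5610623  -0.74229311 -0.04953957] [ 4.49674804 -3.70842759  2.20205443] 32.95946948679273
```

Request:
move_arm(steps=[0,0,0,0,0,-0.003,-1,0,0,0,0,0,-0.006,-1,0,0,0,0,0,-0.009,-1,0,0,0,0,0,-0.012,-1,0,0,0,0,0,-0.0125,-1,0,0,0,0,0,-0.013,-1,0,0,0,0,0,-0.0135,-1,0,0,0,0,0,-0.0135,-1,0,0,0,0,0,-0.0135,-1,0,0,0,0,0,-0.0135,-1])

```text
clock: 55.8
position: [0.5007, 0.0485, 0.143]
ee_rot: [0.001, 0.477, 0.879, -0.0]
contact_force: [0.4, -3.9, 15.3]
width: 0.0153
gripper_force: 44.4
```

Request:
move_arm(steps=[0,0,0,0,0,0,0.2,0,0,0,0,0,0,0.2,0,0,0,0,0,0,0.2,0,0,0,0,0,0,0.2,0,0,0,0,0,0.03,0.2,0,0,0,0,0,0.07,0.2,0,0,0,0,0,0.1,0.2,0,0,0,0,-0.05,0.1,0.2,0,0,0,0,-0.1,0.1,0.2,0,0,0,0,-0.12,0.1,0.2])

```text
clock: 56.8
position: [0.4999, -0.0739, 0.2407]
ee_rot: [0.0, 0.478, 0.878, -0.001]
contact_force: [0.3, 1.0, 0.8]
width: 0.0513
gripper_force: 0.0
```

```bash
python3 - <<'E'
from h import *
s=img('side'); st=manip.get_state(); print(st['position'],st['contact_force'])
# white pointer on bar top and knob top-edge row: compare with the very first side picture
a=cv2.imread('pics/side0.png')[185:225,260:305].astype(int); b=s['pixels'][185:225,260:305].astype(int)
for n,p in(('start',a),('now',b)):
    dark=p.max(2)<25; ys,xs=np.where(dark); print(n,dark.sum(),xs.min(),xs.max(),ys.min(),ys.max())
print('mean diff',np.abs(a-b).mean())
d=img('top'); a=cv2.imread('pics/top0.png')[240:295,250:300].astype(int); b=d['pixels'][240:295,250:300].astype(int); print(np.abs(a-b).mean())
E
```

```text
[ 0.50004122 -0.07563127  0.24046906] [ 0.16887966 -2.94775511  0.11470427]
start 358 9 29 11 34
now 392 0 29 0 34
mean diff 15.658148148148149
22.163030303030304
```

```bash
python3 -c "
from rig import manip
print(manip.sign_off())"
```

```text
the job is handed in; nothing more can be done
None
```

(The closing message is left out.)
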